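Lock the tube rotator's stop collar onto its shaft flat

TASK

The stop collar on the tube rotator has been left loose. Turn the collar on the shaft until its wing screw squarely faces the shaft's flat, feeling for the flat with the screw run only lightly in, then turn the screw clockwise until it is fully home with its nose tight on the flat, and let go. Never drive the nose hard into the shaft, least of all on the round or askew, and leave the other things where they are.

Things in the scene. Friction and masses are not known exactly. Their poses are not given: they have to be found in the camera images.
- rotator: Tube rotator fixed to the bench: base plate 150 x 440 x 20 mm, motor housing (top 170 mm up) 90 to 220 mm to -y, bearing post (160 mm) at the +y end, a level shaft along y 130 mm up. A hub 56 mm across (16 to 96 mm to +y) and a tube disc 140 mm across (at 96 mm) sit on it. Origin on the bench under the collar's middle; z up; yaw within 0.25 rad.
- shaft_bare (a point): Fixed point on the shaft's axis, 50 mm to the -y side of the collar's middle, on the bare stretch between collar and motor. The shaft is 40 mm across with one flat milled along all its length, 26 mm wide, its face 15 mm from the axis; it can be seen here. This frame is the rotator's and does not show which way the flat faces.
- collar (a joint): Turn of the collar on the shaft, rad: 0 with the wing screw straight up, positive when it leans to the rotator's -x (robot) side; range +-0.95, starts at 0.75 to 0.90. On this scale the flat faces anywhere from -0.60 to 0.25; it is not measured. The gearbox holds the shaft still. The collar stays where it is left (friction 0.05 N m) and cannot slide along.
- screw (a joint): Turn of the captive wing screw, rad: grows clockwise seen from its outer end, which drives its nose in, 3.5 mm per rad; the wing itself does not travel. 0 backed out, 2.0 fully home (hard stop). Starts at 0 to 0.25. Thread friction 0.2 N m: it stays where left, but backs off by itself if the nose presses with more than 57 N.
- collar_mid (a point): Middle of the collar, on the shaft's axis, 130 mm above the bench: a dark steel ring 64 mm across and 26 mm wide. z points out along the wing screw, y along the shaft.
- boss_top (a point): Top centre of the collar's boss (22 mm across) that holds the screw, 38 mm from the shaft's axis; z outward. On it turns the screw's flange (24 mm across, 3 mm thick), then a neck 11 mm thick up to the wing's foot, 62 mm from the shaft's axis.
- wing_mid (a point): Middle of the wing, the screw's black flat-sided grip, on the screw's axis, 74 mm from the shaft's axis. 30 mm wide (this frame's x), 12 mm thick (y, the way to pinch it; along the shaft at screw = 1.0), 24 mm tall (z, outward). It turns with the screw and carries the collar round when pushed sideways.
- wing_end (a point): Centre of the wing's outer end. To feel for the flat, run the screw in to about 0.7: then pushing the wing slowly sideways takes 3 to 5 N while the nose drags on the round, about 1 N while it hangs over the flat (up to about 0.4 rad either side of square), and 3 N or more again at the flat's far side, alike in both directions.
- guide: The bore in the collar for the screw's nose (a shoe 18 mm wide across the shaft, 20 mm along it); its contact force is the nose's pressure on the shaft. The nose meets the round at screw = 0.3 and the flat, if square, at 1.7. Home and square on the flat it presses about 42 N, 0.1 rad askew 52 N; more askew it binds and backs off when let go. Over 70 N mars the shaft. Origin on the shaft's axis.
- spare_collar: loose steel ring, 64 mm across, 26 mm tall, lying on the rotator's base plate; origin under its centre; leave it
- driver: screwdriver, 170 mm, lying on the bench; leave it
- beaker: glass beaker, 72 mm across, 90 mm tall; origin under its centre; leave it
- peg_rack: white peg rack, 120 x 200 mm base, pegs up to 86 mm; leave it
- bottle: amber bottle, 68 mm across, 150 mm tall; leave it
- tip_box: pipette tip box, 87 x 122 mm, 76 mm tall; leave it
- jar: small white jar, 60 mm across, 75 mm tall; leave it

How it is judged:
By the outcome, as a careful person would: the job done as asked, in the order asked, and still so for the second after the job is handed in, with the robot touching nothing.
It also fails if it takes over 72 s, if anything falls off the work surface, if the arm or the gripper's body presses on something with over 40 N, if the wrist force passes 120 N, or if a joint passes its speed limit or range.

ROBOT

A 7-joint arm with a two-finger parallel gripper is mounted at the origin on the work surface. World frame = base frame: x ahead of the robot, y to its left, z up, the work surface at z = 0. Lengths are in mm, angles in rad, forces in N, time in s.
With the tool pointing down it reaches from about 400 to 875 mm from the base axis. Payload 4.4 kg.
Tool frame: the origin (TCP) lies at the very end of the fingers, on their centre line; the grasp point (between the pads) lies 19 mm behind it; z points along the fingers, y is the direction in which the jaws open and shut (so a half turn about z gives the same grasp; the last joint's range is limited). The gripper opens to 85 mm and grips with 20 to 120 N. Pads are 22 mm wide; open, the fingers measure 114 mm over their backs; the gripper's body (76 mm by 85 mm) begins 54 mm behind the grasp point. The pads swing forward as they close: fully open they stand 13 mm farther back than shut.
Start: joints at [-1.356, 0.628, 0.038, 1.517, -0.027, 0.996, -0.02], TCP at [180.105, 624.564, 200.413] pointing down, gripper open.
Joint ranges: [-3.06, 3.06], [-0.37, 2.12], [-1.25, 1.32], [0.18, 2.47], [-1.1, 4.24], [0.23, 1.98], [-2.94, 2.94]. Speed limits (rad/s): [2.57, 2.57, 3.14, 3.14, 3.14, 3.14, 3.14].

INTERFACE

Orientations are given as [roll, pitch, yaw] about the fixed x, y, z axes, in that order (R = Rz(yaw) Ry(pitch) Rx(roll)).
In Python, from cell import read_state, get_image, finish_job gives the robot as it stands.
- The arm moves only by the tool carry_out, never from a script. Its argument "series" is a list that holds one entry, the list of rows, each a list of 7 numbers: the shift along the tool's x, y, z in cm, then the turn, a rotation vector about the tool's x, y, z in rad, then the finger opening in cm, from 0 to 8.54. In form: [[[x, y, z, wx, wy, wz, grip], ...]]. A call has 1 to 5 rows; each row is the pose to reach, as a shift and turn from the pose commanded when the call began, along the tool's axes at that moment; what a row does not reach only later rows make up. A row lasts 1/12 s, in which the tool goes at most 41.7 mm and 7.16 degrees, less where a joint would pass 70% of its speed; a pose out of reach is approached as far as the arm can. A call with a gripper value outside its range is refused whole. The fingers move at their own pace and stop on an object; the grip force is fixed at half the most. Time passes only in rows, so rows that repeat a pose let the fingers close. It gives the time, the measured TCP pose, the force and the opening at its end, in the units of the state.
- read_state(): the state, without advancing time (a new reading comes with each control period).
- get_image(name): name is "scene" or "top" or "wrist"; returns a dict with "img" (420x560x3 uint8, blue, green, red), "z_map" (420x560 float32, mm along the optical axis (not along the pixel's ray), 0 where there is no reading), "mtx" (3x3 intrinsics, pixels), "dist" ([k1, k2, p1, p2, k3] as OpenCV has them; the pictures are not rectified), "T" (4x4, takes a point from camera to world coordinates); the wrist camera has in their place "T_tool_cam" (4x4, takes a point from camera to tool coordinates, whose origin is the TCP and whose axes are the flange's). Camera axes: x right, y down, z forward; pixel columns grow to the right and rows downward; lengths in mm; the calibration is good to about 2 mm. A picture is of the moment at which its call begins: read the wrist's pose just before it.
- finish_job(): hands the job in, once; it reports no verdict.
The state is a dict: "clock": time; "qpos": joint angles; "qd": joint speeds; "tau": joint torques, N m; "eef_pos": TCP position; "tool_rot": TCP orientation; "force": force on the tool from outside, world axes, zero at the start; "torque": the same for the moment, N m; "width": finger opening in mm.
Only numpy, scipy, OpenCV 4.12 (cv2) and the standard library are available. Lean on these libraries where they do the work, as an engineer would, in place of code of your own. Each camera call takes 0.05 s, during which the arm holds its last target.

## Working session

There is one attempt and no reset: what is moved stays moved. The work goes in short steps, Python scripts to look and compute and a tool call to move; the robot and the scene stay as the last step left them, time stands still between calls to the robot, and variables do not carry over. Pictures are saved under pics/ and viewed, and the job is handed in when it is done.

Besides the shell and the picture viewer there is one more tool, called after "Call:" as a command line: name --argument value ..., lists and objects as JSON in quotes. carry_out: Moves the arm, as the interface text tells. Its arguments: {"type":"object","properties":{"series":{"type":"array","items":{"type":"array","items":{"type":"array","items":{"type":"number"}}}}},"required":["series"]}

```bash
ls; mkdir -p pics; python3 - <<'E'
from cell import read_state,get_image
import cv2
s=read_state();print(s)
for n in ["scene","top","wrist"]:
    d=get_image(n);cv2.imwrite(f"pics/{n}0.png",d["img"])
    print(n,d["mtx"],d["dist"],d.get("T",d.get("T_tool_cam")))
E
```

```text
pics
{'clock': 0.0, 'qpos': array([-1.35582639,  0.62931874,  0.03838588,  1.51840086, -0.02702014,
        0.99629405, -0.01995869]), 'qd': array([-0.00076644, -0.00088452,  0.00101166,  0.00058308, -0.00056763,
        0.0018568 , -0.00017488]), 'tau': array([-9.94213769e-05, -5.63389564e+01,  1.22617867e+00, -1.93449730e+01,
        1.10016949e-02,  1.05383285e-02,  1.05059598e-05]), 'eef_pos': array([179.85319965, 623.89465786, 199.49535373]), 'tool_rot': array([-3.13968729e+00, -2.54821380e-05,  2.86089766e+00]), 'force': array([ 1.51553742, -0.14583898, -0.17165498]), 'torque': array([-0.01483799,  0.0010142 ,  0.01772707]), 'width': 85.69624868393858}
scene [[443.43138289   0.         273.56069215]
 [  0.         443.43138289 201.91479   ]
 [  0.           0.           1.        ]] [0.00913411 0.         0.         0.         0.        ] [[ 8.58199045e-01  3.99387379e-01 -3.22465688e-01  1.00565737e+03]
 [ 5.13170766e-01 -6.82529900e-01  5.20392833e-01 -6.43224159e+02]
 [-1.22541443e-02 -6.12080597e-01 -7.90700436e-01  1.14110544e+03]
 [ 0.00000000e+00  0.00000000e+00  0.00000
[... 246 characters left out ...]
1  1.44587159e-01  4.27240381e+02]
 [-9.99864344e-01  1.56681784e-02 -5.07944779e-03  1.77832658e+00]
 [ 2.75997908e-03 -1.44650025e-01 -9.89479031e-01  1.42609698e+03]
 [ 0.00000000e+00  0.00000000e+00  0.00000000e+00  1.00000000e+00]]
wrist [[378.05068295   0.         277.80936945]
 [  0.         378.05068295 212.45712779]
 [  0.           0.           1.        ]] [-0.03399565  0.          0.          0.          0.        ] [[-1.02518178e-04 -9.46637646e-01 -3.22299794e-01  8.37042275e+01]
 [ 9.99999432e-01 -4.38980408e-04  9.71261120e-04  9.83789982e-01]
 [-1.06091563e-03 -3.22299512e-01  9.46637153e-01 -1.73543288e+02]
 [ 0.00000000e+00  0.00000000e+00  0.00000000e+00  1.00000000e+00]]
```

View pics/scene0.png

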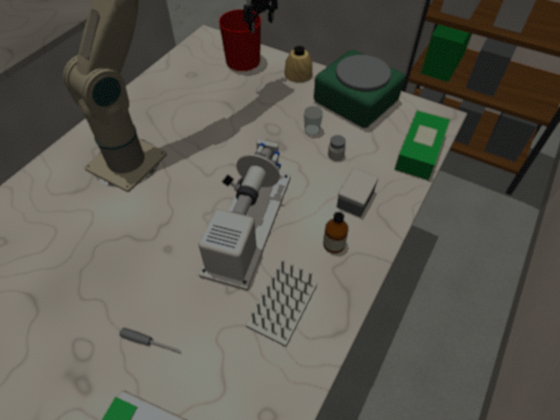

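View pics/top0.png

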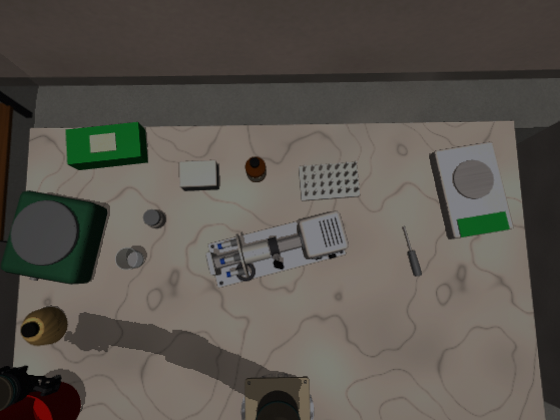

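View pics/wrist0.png

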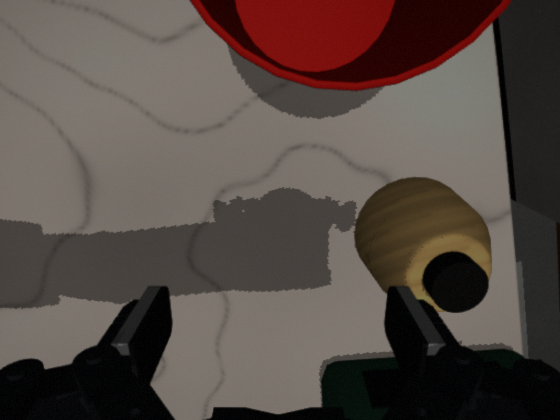

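The scene and top views show the rotator at top px (278,245): motor to the right (-y), collar with black wing at about (277,262). Enlarging.

```bash
cat > h.py <<'E'
import numpy as np,cv2
from cell import read_state,get_image
from scipy.spatial.transform import Rotation as R
def tool(s):
    T=np.eye(4);T[:3,:3]=R.from_euler('xyz',s["tool_rot"]).as_matrix();T[:3,3]=s["eef_pos"];return T
def cam(n):
    s=read_state();d=get_image(n)
    T=d["T"] if "T" in d else tool(s)@d["T_tool_cam"]
    return d,np.array(T),s
def cloud(d,T):
    h,w=d["z_map"].shape
    u,v=np.meshgrid(np.arange(w),np.arange(h))
    p=cv2.undistortPoints(np.stack([u,v],-1).reshape(-1,1,2).astype(np.float64),d["mtx"],np.array(d["dist"])).reshape(h,w,2)
    z=d["z_map"].astype(float)
    P=np.stack([p[...,0]*z,p[...,1]*z,z],-1)@T[:3,:3].T+T[:3,3]
    P[z<=0]=np.nan
    return P
def crop(img,x0,y0,x1,y1,name,k):
    c=cv2.resize(img[y0:y1,x0:x1],None,fx=k,fy=k,interpolation=cv2.INTER_CUBIC)
    cv2.imwrite(name,np.clip(c.astype(float)*1.7,0,255).astype(np.uint8))
E
python3 - <<'E'
from h import *
for n,b in [("top",(195,200,355,300)),("scene",(190,130,300,290))]:
    d,T,s=cam(n);crop(d["img"],*b,f"pics/{n}1.png",5 if n=="top" else 3.5)
    P=cloud(d,T)
    np.save(n+".npy",P)
    if n=="top":
        for v in range(205,290,5): print(v,[f"{P[v,u,0]:.0f},{P[v,u,1]:.0f},{P[v,u,2]:.0f}" for u in range(205,352,12)])
E
```

```text
205 ['671,238,-3', '671,197,-4', '669,155,1', '670,115,-6', '668,73,-1', '667,32,-1', '666,-9,2', '667,-51,-4', '665,-92,-1', '665,-133,-1', '664,-174,0', '663,-215,2', '662,-255,4']
210 ['653,237,2', '653,196,-1', '652,155,-1', '651,114,1', '650,73,4', '650,32,-0', '649,-9,-0', '649,-50,-4', '647,-91,4', '647,-132,-1', '646,-173,2', '646,-214,1', '645,-255,3']
215 ['636,237,0', '635,196,-1', '634,155,3', '634,114,2', '633,73,4', '633,32,-4', '632,-9,3', '631,-50,1', '631,-91,-1', '630,-132,-0', '606,-152,165', '605,-188,168', '628,-254,3']
220 ['619,237,-4', '619,197,-5', '617,155,2', '617,114,-1', '616,74,-2', '615,33,1', '615,-8,-2', '614,-49,2', '591,-79,168', '591,-115,168', '590,-152,168', '589,-187,174', '611,-254,-1']
225 ['602,237,-4', '601,196,1', '600,155,1', '599,114,2', '598,73,3', '599,33,-4', '598,-8,0', '594,-48,21', '577,-79,165', '576,-115,168', '575,-151,171', '574,-186,172', '594,-254,-2']
230 ['584,236,1', '583,195,5', '584,156,-5', '583,115,-1', '582,74,-1', '579,32,21', '579,-8,17', '578,-48,20', '562,-79,159', '561,-115,169', '560,-151,165', '559,-186,169', '5
[... 1402 characters left out ...]
3,19', '445,102,167', '446,72,45', '446,34,19', '446,-5,20', '445,-46,2', '445,-86,-1', '444,-127,-3', '443,-167,-4', '443,-206,3', '442,-248,-5']
275 ['433,237,-9', '432,193,19', '432,144,107', '431,113,29', '430,73,46', '430,35,-5', '429,-5,-5', '429,-45,3', '428,-86,-3', '427,-126,2', '427,-166,1', '426,-206,-2', '425,-246,-0']
280 ['417,235,-2', '416,194,11', '416,153,20', '415,114,18', '414,75,-3', '413,35,1', '413,-5,-2', '412,-45,1', '411,-85,-4', '411,-126,-8', '410,-165,1', '409,-206,-4', '409,-246,-2']
285 ['400,234,6', '400,195,-3', '399,154,8', '398,115,-2', '398,75,2', '397,35,3', '396,-5,-6', '396,-45,-1', '395,-85,-2', '394,-125,-0', '394,-165,-3', '393,-205,0', '392,-245,-3']
```

View pics/top1.png

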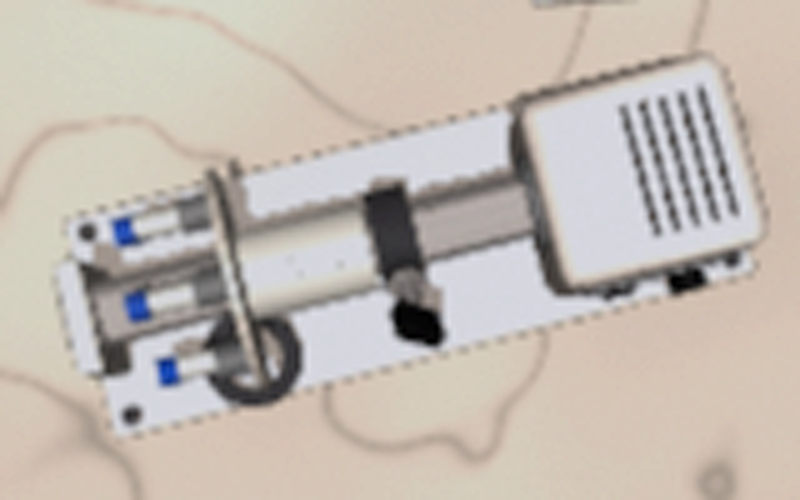

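View pics/scene1.png

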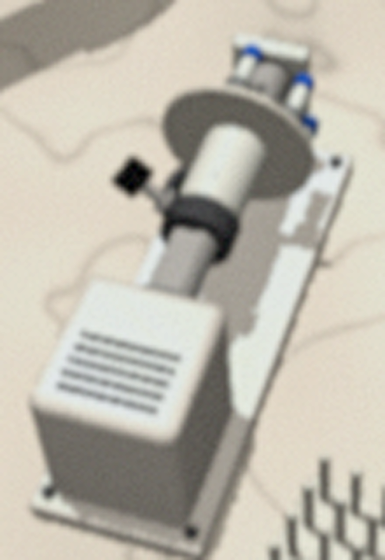

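The crops show the collar's dark ring at about top px (274,246) and the wing at (279,264), leaning to the robot's side. The shaft yaw is about +0.2. Next I'll go above for a close look.

```bash
cat >> h.py <<'E'
def goto(pos,Rg=None,wmax=None):
    """print tool-frame shift (cm) and rotvec to a goal"""
    s=read_state();T=tool(s)
    d=T[:3,:3].T@(np.array(pos)-T[:3,3])/10
    w=R.from_matrix(T[:3,:3].T@Rg).as_rotvec() if Rg is not None else np.zeros(3)
    print("clock %.2f"%s["clock"],"d",d.round(3),"w",w.round(4),"|d|",np.linalg.norm(d).round(2),"|w|",np.linalg.norm(w).round(3))
def down(yaw): return R.from_euler('xyz',[np.pi,0,yaw]).as_matrix()
E
python3 - <<'E'
from h import *
goto([430,0,400],down(0.2))
# sequence of world waypoints in steps
E
```

```text
clock 0.25 d [-41.319 -53.072 -19.958] w [-3.0000e-04  1.1000e-03  2.6608e+00] |d| 70.16 |w| 2.661
```

Call:
carry_out --series '[[[-41.3, -53.1, -20, 0, 0, 2.66, 8.5], [-41.3, -53.1, -20, 0, 0, 2.66, 8.5], [-41.3, -53.1, -20, 0, 0, 2.66, 8.5], [-41.3, -53.1, -20, 0, 0, 2.66, 8.5], [-41.3, -53.1, -20, 0, 0, 2.66, 8.5]]]'

```text
clock: 0.67
eef_pos: [254.6, 437.1, 260.2]
tool_rot: [-3.141, -0.0, 2.23]
force: [0.7, 0.7, 1.0]
width: 85.1
```

```bash
python3 -c "
from h import *
goto([430,0,400],down(0.2))"
```

```text
clock 0.67 d [-45.301 -12.898 -13.986] w [-3.0000e-04  2.0000e-04  2.0297e+00] |d| 49.13 |w| 2.03
```

Call:
carry_out --series '[[[-45.3, -12.9, -14, 0, 0, 2.03, 8.5], [-45.3, -12.9, -14, 0, 0, 2.03, 8.5], [-45.3, -12.9, -14, 0, 0, 2.03, 8.5], [-45.3, -12.9, -14, 0, 0, 2.03, 8.5], [-45.3, -12.9, -14, 0, 0, 2.03, 8.5]]]'

```text
clock: 1.08
eef_pos: [329.9, 252.3, 319.8]
tool_rot: [-3.142, -0.001, 1.605]
force: [0.6, 0.0, 1.2]
width: 85.0
```

```bash
python3 -c "
from h import *
goto([430,0,400],down(0.2))"
```

```text
clock 1.08 d [-25.548   9.147  -8.039] w [-6.0000e-04 -6.0000e-04  1.4047e+00] |d| 28.3 |w| 1.405
```

Call:
carry_out --series '[[[-25.5, 9.1, -8, 0, 0, 1.4, 8.5], [-25.5, 9.1, -8, 0, 0, 1.4, 8.5], [-25.5, 9.1, -8, 0, 0, 1.4, 8.5], [-25.5, 9.1, -8, 0, 0, 1.4, 8.5], [-25.5, 9.1, -8, 0, 0, 1.4, 8.5]]]'

```text
clock: 1.5
eef_pos: [404.4, 67.0, 379.1]
tool_rot: [-3.141, -0.001, 0.98]
force: [1.1, 0.6, -0.5]
width: 85.1
```

```bash
python3 -c "
from h import *
goto([430,0,400],down(0.2))"
```

```text
clock 1.50 d [-4.137  5.858 -2.102] w [-7.000e-04 -1.200e-03  7.801e-01] |d| 7.47 |w| 0.78
```

Call:
carry_out --series '[[[-4.1, 5.9, -2.1, 0, 0, 0.78, 8.5], [-4.1, 5.9, -2.1, 0, 0, 0.78, 8.5], [-4.1, 5.9, -2.1, 0, 0, 0.78, 8.5], [-4.1, 5.9, -2.1, 0, 0, 0.78, 8.5], [-4.1, 5.9, -2.1, 0, 0, 0.78, 8.5]]]'

```text
clock: 1.92
eef_pos: [430.9, 1.3, 399.3]
tool_rot: [-3.141, -0.0, 0.352]
force: [0.0, -0.6, -0.4]
width: 85.0
```

```bash
python3 - <<'E'
from h import *
d,T,s=cam("wrist");cv2.imwrite("pics/w1.png",np.clip(d["img"]*1.5,0,255).astype(np.uint8))
P=cloud(d,T);np.save("w1.npy",P);np.save("w1img.npy",d["img"])
print(s["eef_pos"],s["tool_rot"],s["qpos"])
E
```

```text
[430.89484065   1.33890335 399.29154486] [-3.14131776e+00 -3.82223602e-04  3.52459387e-01] [-0.7954111   0.15259326  0.86200509  1.76665152 -0.12127617  1.27697838
 -1.12227007]
```

View pics/w1.png

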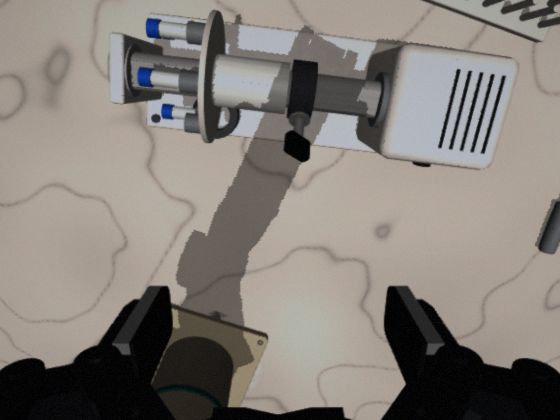

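The wrist view shows the collar at (304,88), the wing at (297,147), the bare shaft at about (345,93) and the hub at (245,78). Next I'll fit the axis and look for the flat in the depth.

```bash
python3 - <<'E'
from h import *
P=np.load("w1.npy");img=np.load("w1img.npy")
# motor top
m=(np.abs(P[...,2]-170)<10)&(P[...,1]<-60)
m=cv2.morphologyEx(m.astype(np.uint8),cv2.MORPH_OPEN,np.ones((5,5)))
pts=P[m>0];print("motor",len(pts),pts[:,2].mean(),cv2.minAreaRect(pts[:,:2].astype(np.float32)))
# base plate
m=(np.abs(P[...,2]-20)<9)
m=cv2.morphologyEx(m.astype(np.uint8),cv2.MORPH_OPEN,np.ones((5,5)))
n,l,st,c=cv2.connectedComponentsWithStats(m)
for i in range(1,n):
    if st[i,4]>200:
        p=P[l==i];print(st[i],cv2.minAreaRect(p[:,:2].astype(np.float32)))
# white mask of base: colour
for v in (60,70,80,88,95,105,115,125,140,147,155): print(v,[tuple(P[v,u].round(0).astype(int)) if np.isfinite(P[v,u,0]) else None for u in (230,250,297,304,335,345,355)])
E
```

```text
motor 13423 169.21409614359308 ((548.02685546875, -144.70016479492188), (118.17059326171875, 127.00680541992188), 14.020424842834473)
[ 433    0  115   40 1990] ((701.6253051757812, -206.5437774658203), (35.08494567871094, 167.9900665283203), 4.027782440185547)
[ 224   23  169   56 5146] ((561.5647583007812, 9.783248901367188), (51.9581413269043, 228.5927734375), 13.485883712768555)
[151  38  50  21 662] ((505.87982177734375, 178.76852416992188), (21.025188446044922, 67.65240478515625), 13.212432861328125)
[147  93  48  37 959] ((421.5959167480469, 163.62649536132812), (48.39651870727539, 67.06729125976562), 13.22215461730957)
[ 232  109   60   32 1391] ((448.01904296875, 33.85377883911133), (39.498435974121094, 84.18647003173828), 13.416635513305664)
[ 303  111   67   41 1811] ((478.5183410644531, -71.89607238769531), (49.370906829833984, 100.32674407958984), 13.569234848022461)
[540 203  20  51 603] ((458.48370361328125, -456.7821960449219), (82.82024383544922, 23.316789627075195), 19.259233474731445)
[198 332  33  25 275] ((62.86627197265625, -16.84001922607422), (68.5165710449218
[... 2933 characters left out ...]
, (np.int64(475), np.int64(-100), np.int64(21))]
147 [(np.int64(399), np.int64(69), np.int64(1)), (np.int64(409), np.int64(40), np.int64(1)), (np.int64(458), np.int64(-8), np.int64(189)), (np.int64(460), np.int64(-15), np.int64(181)), (np.int64(455), np.int64(-77), np.int64(18)), (np.int64(461), np.int64(-91), np.int64(19)), (np.int64(466), np.int64(-104), np.int64(20))]
155 [(np.int64(387), np.int64(65), np.int64(1)), (np.int64(397), np.int64(36), np.int64(-1)), (np.int64(451), np.int64(-11), np.int64(189)), (np.int64(453), np.int64(-18), np.int64(185)), (np.int64(442), np.int64(-86), np.int64(-2)), (np.int64(448), np.int64(-100), np.int64(0)), (np.int64(453), np.int64(-114), np.int64(-1))]
```

```bash
cat > fit.py <<'E'
from h import *
from scipy.optimize import least_squares
yaw=0.235; C0=np.array([512,6.,0])
def rot(P,yaw=yaw,C0=C0):
    return (P-C0)@R.from_euler('z',yaw).as_matrix()
def fits(P):
    Q=rot(P)
    for n,y0,y1,r in [("hub",22,88,28),("hubnear",22,50,28),("hubfar",55,88,28),("collar",-10,10,32)]:
        m=(Q[...,1]>y0)&(Q[...,1]<y1)&(np.abs(Q[...,0])<r-4)&(Q[...,2]>138)&(Q[...,2]<130+r+8)
        q=Q[m]
        f=least_squares(lambda p:np.hypot(q[:,0]-p[0],q[:,2]-p[1])-r,[0,130],loss="soft_l1",f_scale=2)
        print(n,len(q),f.x.round(2),np.abs(f.fun).mean().round(2))
    return Q
if __name__=="__main__":
    P=np.load("w1.npy");Q=fits(P)
    m=(Q[...,1]>-80)&(Q[...,1]<-20)&(np.abs(Q[...,0])<24)&(Q[...,2]>120)&(Q[...,2]<158)
    q=Q[m]
    for a in range(-24,24,3):
        k=(q[:,0]>=a)&(q[:,0]<a+3)
        if k.sum()>3: print(a+1.5,k.sum(),np.median(q[k,2]).round(1), q[k,2].std().round(1))
    img=np.load("w1img.npy").astype(int)
    # wing: dark pts high
    m=(img.max(-1)<25)&(Q[...,2]>150)&(np.abs(Q[...,1])<35)&(Q[...,0]<-25)
    q=Q[m];print("wing",len(q),np.median(q,0),q.min(0),q.max(0), np.arctan2(-q[:,0].mean(),q[:,2].mean()-130))
    # collar y-extents
    m=(Q[...,2]>150)&(Q[...,2]<168)&(np.abs(Q[...,0])<15)&(img.max(-1)<35)&(np.abs(Q[...,1])<25)
    print("collar y",np.percentile(Q[m][:,1],[1,50,99]))
E
python3 fit.py
```

```text
hub 2906 [ -0.54 129.62] 0.58
hubnear 1227 [ -0.56 129.54] 0.58
hubfar 1458 [ -0.54 129.7 ] 0.58
collar 1052 [ -2.3  130.32] 1.73
-19.5 89 136.6 2.0
-16.5 140 141.1 1.2
-13.5 151 142.3 0.8
-10.5 154 143.1 1.0
-7.5 153 143.7 0.7
-4.5 155 144.2 0.8
-1.5 158 145.0 0.9
1.5 160 145.7 0.8
4.5 158 146.4 0.9
7.5 162 147.2 0.8
10.5 162 146.4 1.1
13.5 156 143.8 1.2
16.5 151 140.2 1.8
19.5 47 134.9 1.6
wing 9054 [-63.24947103 -23.9688546  495.61392222] [-86.1336903  -34.9974556  154.17543762] [-25.04580271  32.96018494 514.09857414] 0.1882323248578033
collar y [-13.43901195  -0.42913108  12.21377517]
```

Shaft axis found: yaw 0.235, hub fit residual 0.6 mm, height 129.6 mm against 130 given. The flat shows in the depth as a straight 25 mm facet with slope 0.233, so it faces about +0.23. Next: the wing.

```bash
cat > wing.py <<'E'
from fit import *
C=C0+R.from_euler('z',yaw).as_matrix()@np.array([-0.55,-0.5,129.8])
def wing(P,img):
    Q=rot(P,yaw,C)
    rr=np.hypot(Q[...,0],Q[...,2])
    m=(img.max(-1)<60)&(rr>60)&(rr<92)&(np.abs(Q[...,1])<20)&(Q[...,2]>20)&(np.abs(Q[...,0])<85)
    m=cv2.morphologyEx(m.astype(np.uint8),cv2.MORPH_OPEN,np.ones((3,3)))
    q=Q[m>0]
    th=np.arctan2(-q[:,0],q[:,2])
    print("wing",len(q),"med",np.median(q,0).round(1),"rmax",np.percentile(np.hypot(q[:,0],q[:,2]),[2,50,98]).round(1),"th med",np.median(th).round(3))
    for it in range(3):
        t=th.mean() if it==0 else t
        n=np.array([-np.sin(t),0,np.cos(t)]);ex=np.array([np.cos(t),0,np.sin(t)])
        r=q@n; k=r>80   # outer end face
        e=q[k]; c=cv2.minAreaRect(np.c_[e@ex,e[:,1]].astype(np.float32))
        # centre of the end face
        t=t-(c[0][0])/85
    print("end",k.sum(),"r",np.median(r[k]).round(1),"rect(ex,y)",c,"theta",t)
    return m
if __name__=="__main__":
    P=np.load("w1.npy");img=np.load("w1img.npy");wing(P,img);print(C)
    c=cv2.resize(img[100:175,255:345],None,fx=7,fy=7,interpolation=cv2.INTER_CUBIC);cv2.imwrite("pics/w1c.png",np.clip(c*3.,0,255).astype(np.uint8))
E
python3 wing.py
```

```text
wing 631 med [-53.6   0.3  55.8] rmax [63.2 78.3 86.8] th med 0.757
end 277 r 85.2 rect(ex,y) ((-0.005074501037597656, -0.6484432220458984), (29.841766357421875, 12.373052597045898), 48.62099838256836) theta 0.8233900276711796
[511.58153861   5.38567919 129.8       ]
```

View pics/w1c.png

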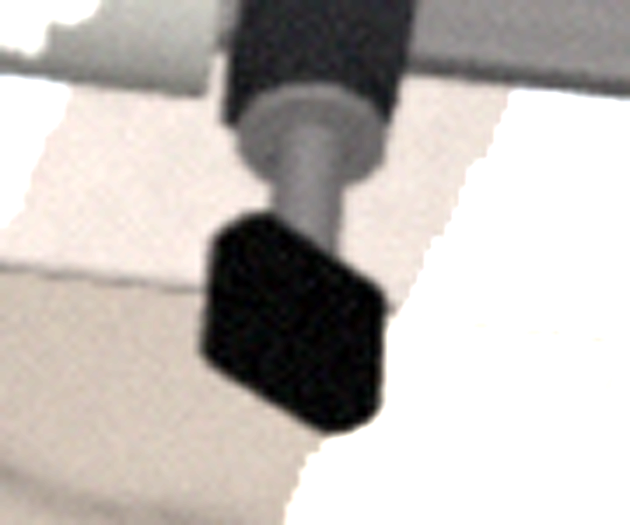

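The enlarged view shows the wing's outer end with its long side running down-right. The end-face fit gives 29.8 x 12.4 mm at r = 85 (12 x 30 at 86 given), collar about 0.82, screw about 0.15. All of these are in the stated ranges. Next I'll approach with a caging pose, jaws tangential.

```bash
cat > pose.py <<'E'
from h import *
import sys
yaw=0.235;C=np.array([511.6,5.4,129.8])
Rr=R.from_euler('z',yaw).as_matrix()
def P(th,r,a,off=(0,0)):
    """tool pose: axis along -n(th), TCP at r; a = angle of tool x from ex toward +y about n; off=(ex,y)mm"""
    n=Rr@np.array([-np.sin(th),0,np.cos(th)]);ex=Rr@np.array([np.cos(th),0,np.sin(th)]);y=Rr@np.array([0,1,0])
    x=ex*np.cos(a)+y*np.sin(a);z=-n;yy=np.cross(z,x)
    return C+r*n+off[0]*ex+off[1]*y,np.c_[x,yy,z]
def where():
    s=read_state();T=tool(s)
    q=Rr.T@(T[:3,3]-C);z=Rr.T@T[:3,2];x=Rr.T@T[:3,0]
    th=np.arctan2(z[0],-z[2]);ex=np.array([np.cos(th),0,np.sin(th)]);n=np.array([-np.sin(th),0,np.cos(th)])
    F=Rr.T@s["force"]
    print("t %.2f tilt %.3f  r %.1f  ex %.1f  y %.1f  a %.3f  z.y %.3f | th_tcp %.4f | Fex %.2f Fy %.2f Fn %.2f w %.1f"%(s["clock"],th,q@n,q@ex,q[1],np.arctan2(x[1],x@ex),z[1],np.arctan2(-q[0],q[2]),F@ex,F[1],F@n,s["width"]),"q",s["qpos"].round(2))
if __name__=="__main__":
    where()
    v=[float(k) for k in sys.argv[1:]]
    if v: goto(*P(v[0],v[1],v[2],tuple(v[3:5]) if len(v)>3 else (0,0)))
E
python3 pose.py 0.8 130 1.571
```

```text
t 1.97 tilt -0.000  r 269.4  ex -79.5  y 15.2  a 0.113  z.y 0.000 | th_tcp 0.2869 | Fex -0.14 Fy -0.10 Fn 0.03 w 84.8 q [-0.8   0.15  0.86  1.77 -0.12  1.28 -1.13]
clock 1.97 d [-1.541  1.358 17.878] w [-0.6505  0.5806 -1.3738] |d| 18.0 |w| 1.627
```

Call:
carry_out --series '[[[-0.8, 0.7, 2, -0.65, 0.58, -1.37, 8.5], [-0.8, 0.7, 4, -0.65, 0.58, -1.37, 8.5], [-0.8, 0.7, 6, -0.65, 0.58, -1.37, 8.5], [-0.8, 0.7, 8, -0.65, 0.58, -1.37, 8.5], [-0.8, 0.7, 8, -0.65, 0.58, -1.37, 8.5]]]'

```text
clock: 2.38
eef_pos: [423.1, -6.7, 316.1]
tool_rot: [2.843, -0.141, 0.925]
force: [-0.9, 0.2, 0.0]
width: 85.0
```

```bash
python3 pose.py 0.8 130 1.571
```

```text
t 2.38 tilt 0.298  r 204.2  ex -30.3  y 8.9  a 0.685  z.y -0.142 | th_tcp 0.4452 | Fex -0.74 Fy 0.42 Fn 0.27 w 85.0 q [-0.94 -0.05  0.75  2.21  0.26  0.68 -1.03]
clock 2.38 d [-2.236 -2.363  9.062] w [-0.4057  0.3495 -0.8251] |d| 9.63 |w| 0.984
```

```bash
python3 pose.py 0.45 122 1.571 -27 0
```

```text
t 2.38 tilt 0.298  r 204.2  ex -30.3  y 8.9  a 0.685  z.y -0.142 | th_tcp 0.4452 | Fex -0.74 Fy 0.42 Fn 0.27 w 85.0 q [-0.94 -0.05  0.75  2.21  0.26  0.68 -1.03]
clock 2.38 d [-0.918 -1.228  8.81 ] w [-0.0793  0.1991 -0.8671] |d| 8.94 |w| 0.893
```

Call:
carry_out --series '[[[-0.9, -1.2, 2, -0.08, 0.2, -0.87, 8.5], [-0.9, -1.2, 4, -0.08, 0.2, -0.87, 8.5], [-0.9, -1.2, 6, -0.08, 0.2, -0.87, 8.5], [-0.9, -1.2, 8, -0.08, 0.2, -0.87, 8.5], [-0.9, -1.2, 8.8, -0.08, 0.2, -0.87, 8.5]]]'

```text
clock: 2.8
eef_pos: [430.5, -2.1, 250.2]
tool_rot: [2.784, -0.122, 1.288]
force: [-0.3, 1.4, 0.2]
width: 85.1
```

```bash
python3 pose.py 0.45 122 1.571 -27 0
```

```text
t 2.80 tilt 0.370  r 141.4  ex -31.7  y 11.6  a 1.043  z.y -0.074 | th_tcp 0.5901 | Fex 0.14 Fy 1.46 Fn 0.11 w 85.1 q [-0.76  0.08  0.75  2.37 -0.18  0.34 -0.16]
clock 2.80 d [-1.116  0.068  2.276] w [-0.0589  0.0933 -0.5229] |d| 2.54 |w| 0.534
```

```bash
python3 pose.py 0.25 115 1.571 -40 0
```

```text
t 2.80 tilt 0.370  r 141.4  ex -31.7  y 11.6  a 1.043  z.y -0.074 | th_tcp 0.5901 | Fex 0.14 Fy 1.46 Fn 0.11 w 85.1 q [-0.76  0.08  0.75  2.37 -0.18  0.34 -0.16]
clock 2.80 d [-0.574  0.993  2.325] w [ 0.1364  0.0407 -0.53  ] |d| 2.59 |w| 0.549
```

Call:
carry_out --series '[[[-0.6, 1.0, 0.3, 0.14, 0.04, -0.53, 8.5], [-0.6, 1.0, 0.7, 0.14, 0.04, -0.53, 8.5], [-0.6, 1.0, 1.2, 0.14, 0.04, -0.53, 8.5], [-0.6, 1.0, 1.8, 0.14, 0.04, -0.53, 8.5], [-0.6, 1.0, 2.3, 0.14, 0.04, -0.53, 8.5]]]'

```text
clock: 3.22
eef_pos: [446.6, -11.4, 231.9]
tool_rot: [2.896, -0.0, 1.808]
force: [-0.5, 0.6, 0.3]
width: 84.7
```

```bash
python3 pose.py 0.25 53 1.571 -40 0; python3 - <<'E'
from h import *
d,T,s=cam("wrist");cv2.imwrite("pics/w2.png",np.clip(d["img"]*1.8,0,255).astype(np.uint8))
E
```

```text
t 3.22 tilt 0.245  r 115.4  ex -40.3  y -1.2  a 1.573  z.y 0.001 | th_tcp 0.5815 | Fex -0.22 Fy 0.66 Fn 0.38 w 84.7 q [-0.43  0.2   0.53  2.24 -0.37  0.52  0.62]
clock 3.22 d [0.113 0.007 6.257] w [-0.0045 -0.0008  0.0018] |d| 6.26 |w| 0.005
```

View pics/w2.png

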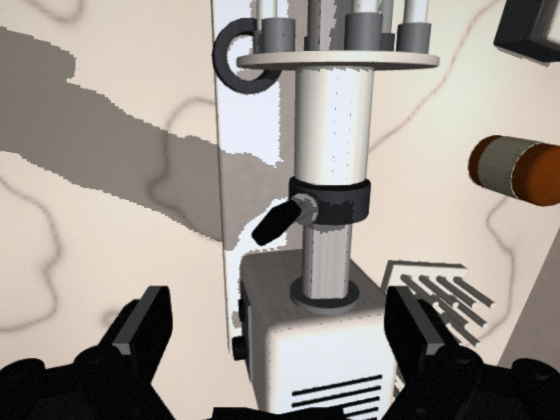

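The wrist view shows the wing at (280,222), centred between the open fingers, whose tips are at columns 165 and 395. Lowering around it.

Call:
carry_out --series '[[[0.1, 0, 1.5, 0, 0, 0, 8.5], [0.1, 0, 3, 0, 0, 0, 8.5], [0.1, 0, 4.5, 0, 0, 0, 8.5], [0.1, 0, 5.8, 0, 0, 0, 8.5], [0.1, 0, 6.2, 0, 0, 0, 8.5]]]'

```text
clock: 3.68
eef_pos: [459.9, -6.3, 170.6]
tool_rot: [2.897, -0.002, 1.8]
force: [0.2, -0.3, 0.4]
width: 84.7
```

```bash
python3 pose.py 0.25 58 1.571 0 0
```

```text
t 3.68 tilt 0.244  r 52.4  ex -41.5  y 0.6  a 1.565  z.y 0.000 | th_tcp 0.9143 | Fex 0.22 Fy -0.33 Fn 0.37 w 84.7 q [-0.29  0.33  0.38  2.29 -0.58  0.35  0.81]
clock 3.68 d [-0.04   4.121 -0.556] w [-0.0057 -0.0004 -0.0061] |d| 4.16 |w| 0.008
```

Call:
carry_out --series '[[[0, 0, 0, 0, 0, 0, 5], [0, 0, 0, 0, 0, 0, 5], [0, 0, 0, 0, 0, 0, 5], [0, 0, 0, 0, 0, 0, 5], [0, 0.3, 0, 0, 0, 0, 5]]]'

```text
clock: 4.1
eef_pos: [463.4, -5.9, 173.2]
tool_rot: [2.895, -0.002, 1.8]
force: [-1.3, -0.0, -0.4]
width: 50.0
```

Call:
carry_out --series '[[[0, 0.7, -0.1, 0, 0, 0, 5], [0, 1.4, -0.2, 0, 0, 0, 5], [0, 2.1, -0.3, 0, 0, 0, 5], [0, 2.8, -0.4, 0, 0, 0, 5], [0, 3.5, -0.5, 0, 0, 0, 5]]]'

```text
clock: 4.52
eef_pos: [496.5, 1.7, 186.5]
tool_rot: [2.895, -0.001, 1.8]
force: [-0.0, 0.1, -0.2]
width: 49.7
```

```bash
python3 pose.py 0.25 58 1.571 0 0; python3 - <<'E'
from h import *
d,T,s=cam("wrist");cv2.imwrite("pics/w3.png",np.clip(d["img"]*1.8,0,255).astype(np.uint8))
E
```

```text
t 4.52 tilt 0.247  r 58.8  ex -1.2  y -0.1  a 1.565  z.y -0.000 | th_tcp 0.2678 | Fex -0.08 Fy 0.10 Fn -0.23 w 49.7 q [-0.35  0.36  0.43  2.19 -0.53  0.44  0.73]
clock 4.52 d [0.008 0.105 0.077] w [-0.0031  0.0002 -0.0059] |d| 0.13 |w| 0.007
```

View pics/w3.png

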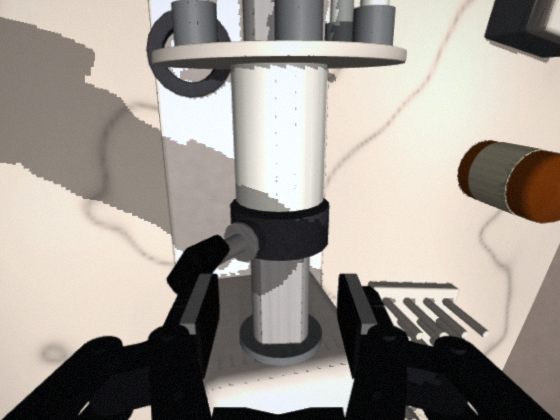

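```bash
python3 - <<'E'
from wing import *
d,T,s=cam("wrist");P=cloud(d,T);Q=rot(P,yaw,C)
for u,v in [(280,230),(245,235),(200,250),(200,262),(190,280),(185,270),(210,300),(200,330),(355,300),(280,150)]:
    q=Q[v,u];print((u,v),q.round(1),d["img"][v,u],"r",np.hypot(q[0],q[2]).round(1),"th",np.arctan2(-q[0],q[2]).round(3))
fits(P)
E
```

```text
(280, 230) [-5.9  5.4 31.8] [21 21 18] r 32.4 th 0.182
(245, 235) [-26.2   5.   33.1] [46 47 49] r 42.2 th 0.67
(200, 250) [-51.8  10.3  59. ] [4 1 0] r 78.6 th 0.721
(200, 262) [-52.4   6.6  64.1] [3 0 2] r 82.8 th 0.685
(190, 280) [-57.7  -5.5  57.6] [4 2 2] r 81.5 th 0.786
(185, 270) [-59.5   2.5  62.2] [1 1 1] r 86.1 th 0.763
(210, 300) [-50.8   9.5 102.9] [0 0 0] r 114.7 th 0.459
(200, 330) [-55.4   9.8 120.5] [3 3 5] r 132.6 th 0.431
(355, 300) [ -1.6  12.1 120.1] [31 31 31] r 120.1 th 0.013
(280, 150) [-4.6 50.2 27.4] [148 141 138] r 27.8 th 0.164
hub 9637 [ -0.86 129.68] 0.46
hubnear 3743 [ -0.87 129.65] 0.45
hubfar 5168 [ -0.86 129.7 ] 0.47
collar 2669 [ -2.92 130.27] 1.89
```

```bash
python3 - <<'E'
from h import *
d=get_image("wrist")
T=np.linalg.inv(d["T_tool_cam"])
for p in [(0,0,0),(11,-25,0),(11,-25,-7),(11,-25,-20),(11,-25,-40),(11,-25,-60),(11,25,0)]:
    c=T[:3,:3]@np.array(p)+T[:3,3];print(p,cv2.projectPoints(c.reshape(1,3),np.zeros(3),np.zeros(3),d["mtx"],np.array(d["dist"]))[0].ravel().round(0),c[2].round(0),"z there")
z=d["z_map"]
for u,v in [(210,285),(210,300),(205,320),(200,340),(355,285),(350,285),(345,300)]: print((u,v),z[v,u])
s=read_state();print(tool(s)[:3,:3])
E
```

```text
(0, 0, 0) [278. 260.] 191.0 z there
(11, -25, 0) [228. 240.] 188.0 z there
(11, -25, -7) [226. 245.] 181.0 z there
(11, -25, -20) [222. 257.] 169.0 z there
(11, -25, -40) [215. 279.] 150.0 z there
(11, -25, -60) [206. 307.] 131.0 z there
(11, 25, 0) [328. 240.] 188.0 z there
(210, 285) 142.99237
(210, 300) 137.07375
(205, 320) 129.72807
(200, 340) 122.67774
(355, 285) 142.92711
(350, 285) 142.81836
(345, 300) 139.61452
[[-0.22772746  0.94423517  0.23782379]
 [ 0.97372432  0.22056011  0.05669386]
 [ 0.0010779   0.24448555 -0.96965234]]
```

```bash
python3 - <<'E'
from h import *
d=get_image("wrist")
P=cloud(d,np.array(d["T_tool_cam"]))
m=(np.abs(P[...,0])<30)&(P[...,2]<-5)&(P[...,2]>-110)&(np.abs(P[...,1])<80)
cv2.imwrite("pics/m3.png",(m*255).astype(np.uint8))
for v in range(240,420,10):
    r=[]
    for u in range(130,430,15):
        p=P[v,u]
        r.append("%d,%d,%d"%tuple(p) if m[v,u] else "-")
    print(v,r)
E
```

```text
240 ['-', '-', '-', '-', '-', '13,-35,-5', '-', '-', '-', '-', '-', '-', '-', '-', '-', '-', '-', '-', '-', '-']
250 ['-', '-', '-', '-', '12,-40,-15', '11,-33,-12', '8,-27,-7', '-', '-', '-', '-', '-', '-', '-', '-', '-', '-', '-', '-', '-']
260 ['-', '-', '-', '-', '8,-40,-17', '7,-33,-15', '-', '-', '-', '-', '-', '-', '-', '-', '-', '-', '-', '-', '-', '-']
270 ['-', '-', '-', '0,-49,-11', '2,-40,-16', '0,-34,-10', '-', '-', '-', '-', '-', '-', '-', '-', '-', '-', '-', '-', '-', '-']
280 ['-', '-', '-', '-5,-50,-10', '-3,-41,-15', '11,-28,-42', '-', '-', '-', '-', '-', '-', '-', '-', '10,24,-39', '12,30,-43', '-', '-', '-', '-']
290 ['-', '-', '-', '-12,-50,-9', '8,-34,-43', '12,-26,-51', '-', '-', '-', '-', '-', '-', '-', '-', '6,24,-40', '11,28,-49', '8,36,-43', '-', '-', '-']
300 ['-', '-', '-', '7,-38,-50', '12,-31,-57', '12,-25,-57', '-', '-', '-', '-', '-', '-', '-', '-', '2,24,-42', '12,27,-57', '8,34,-51', '-', '-', '-']
310 ['-', '-', '-', '8,-36,-58', '12,-29,-64', '11,-24,-62', '-', '-', '-', '-', '-', '-', '-', '-', '-1,24,-43', '12,25,-64', '11,31,-63', '8,38,-58', '
[... 1159 characters left out ...]
,-102', '18,-20,-102', '-', '-', '-', '-', '-', '-', '-', '-', '-', '-', '17,18,-101', '18,21,-102', '17,25,-101', '19,28,-103', '4,39,-87']
390 ['2,-42,-89', '0,-38,-86', '18,-27,-105', '18,-23,-105', '18,-20,-105', '-', '-', '-', '-', '-', '-', '-', '-', '-', '-', '18,17,-105', '17,21,-104', '18,24,-105', '18,27,-105', '0,39,-87']
400 ['0,-42,-89', '-3,-39,-86', '17,-26,-107', '17,-23,-107', '18,-19,-108', '18,-16,-108', '-', '-', '-', '-', '-', '-', '-', '-', '-', '17,17,-107', '-', '18,23,-109', '16,27,-107', '-2,39,-88']
410 ['-6,-43,-88', '-', '-', '-', '-', '-', '10,-13,-103', '11,-10,-104', '11,-6,-104', '-', '-', '-', '10,7,-103', '10,11,-104', '11,14,-104', '-', '-', '-', '-', '-']
```

The visible finger tips sit about 40 mm short of the reported TCP in the wrist depth. I'll cross-check with the scene camera.

```bash
python3 - <<'E'
from wing import *
s=read_state();print(s["eef_pos"])
for n in ("scene","top"):
    d,T,_=cam(n)
    Ti=np.linalg.inv(T)
    img=np.clip(d["img"]*1.8,0,255).astype(np.uint8)
    Tt=tool(s);pts=[]
    for p in [(0,25,0),(0,-25,0),(0,25,-40),(0,-25,-40)]:
        w=Tt[:3,:3]@np.array(p)+Tt[:3,3];c=Ti[:3,:3]@w+Ti[:3,3]
        px=cv2.projectPoints(c.reshape(1,3),np.zeros(3),np.zeros(3),d["mtx"],np.array(d["dist"]))[0].ravel();pts.append(px)
    print(n,np.round(pts))
    x0,y0=np.int32(np.mean(pts,0))-[55,45]
    c=cv2.resize(img[y0:y0+90,x0:x0+110],None,fx=7,fy=7,interpolation=cv2.INTER_CUBIC)
    for i,p in enumerate(pts): cv2.circle(c,tuple(np.int32((p-[x0,y0])*7)),5,[(0,0,255),(0,255,0)][i//2],1)
    cv2.imwrite(f"pics/{n}4.png",c)
E
```

```text
[495.41159368   1.52951561 185.96391011]
scene [[248. 182.]
 [232. 180.]
 [244. 172.]
 [228. 171.]]
top [[273. 244.]
 [277. 260.]
 [273. 246.]
 [278. 263.]]
```

View pics/scene4.png

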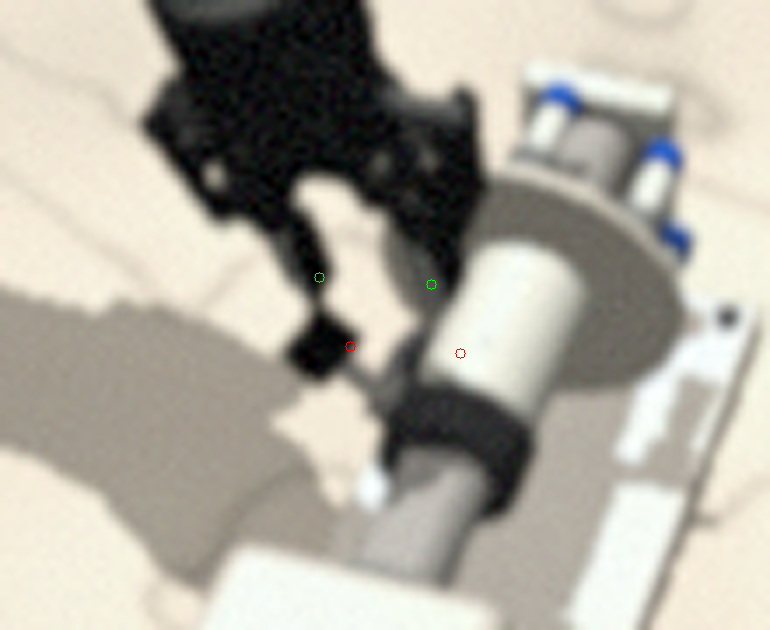

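View pics/top4.png

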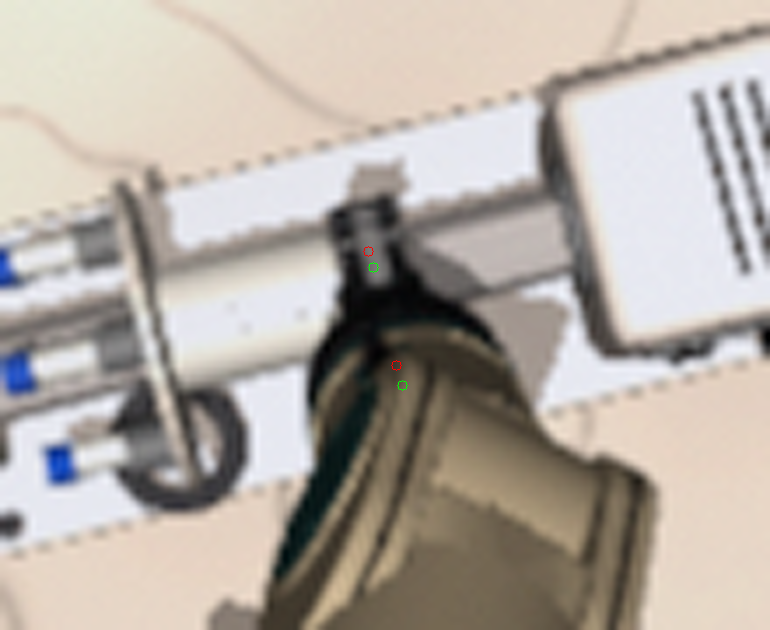

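Both views agree: in the scene crop, the finger ends are near the green marks at (318,295) and (425,300), so the tips really end about 35–40 mm behind the reported TCP. The wing, at (318,345), was missed. I'll treat the tip as TCP − 38 mm and redo the cage.

```bash
python3 pose.py 0.1 60 1.571 -48 0
```

```text
t 4.82 tilt 0.246  r 58.5  ex -3.1  y 0.0  a 1.565  z.y 0.000 | th_tcp 0.2979 | Fex 0.67 Fy -0.23 Fn -0.83 w 49.8 q [-0.35  0.36  0.43  2.2  -0.53  0.43  0.74]
clock 4.82 d [-0.023 -3.572 -0.783] w [ 0.1455 -0.0007 -0.0064] |d| 3.66 |w| 0.146
```

Call:
carry_out --series '[[[0, -0.7, -0.8, 0.05, 0, 0, 8.5], [0, -1.5, -0.8, 0.1, 0, 0, 8.5], [0, -2.5, -0.8, 0.145, 0, 0, 8.5], [0, -3.6, -0.8, 0.145, 0, 0, 8.5], [0, -3.6, -0.8, 0.145, 0, 0, 8.5]]]'

```text
clock: 5.23
eef_pos: [457.3, -7.1, 184.3]
tool_rot: [3.043, -0.002, 1.799]
force: [-0.5, 0.6, 0.5]
width: 85.1
```

```bash
python3 pose.py 0.1 14 1.571 -48 0;python3 - <<'E'
from wing import *
d,T,s=cam("wrist");cv2.imwrite("pics/w5.png",np.clip(d["img"]*1.8,0,255).astype(np.uint8))
P=cloud(d,T);wing(P,d["img"])
E
```

```text
t 5.23 tilt 0.098  r 59.7  ex -50.1  y 0.5  a 1.564  z.y 0.002 | th_tcp 0.7968 | Fex -0.28 Fy 0.74 Fn 0.51 w 85.1 q [-0.43  0.38  0.54  2.15 -0.4   0.61  0.62]
clock 5.23 d [-0.052  0.212  4.579] w [-0.0018 -0.0017 -0.0068] |d| 4.58 |w| 0.007
wing 1801 med [-56.3   4.9  57.6] rmax [65.8 83.5 87.1] th med 0.756
end 1072 r 85.7 rect(ex,y) ((-0.0021877288818359375, -0.18454742431640625), (29.27700424194336, 11.748653411865234), 51.99199295043945) theta 0.8245018117608509
```

View pics/w5.png

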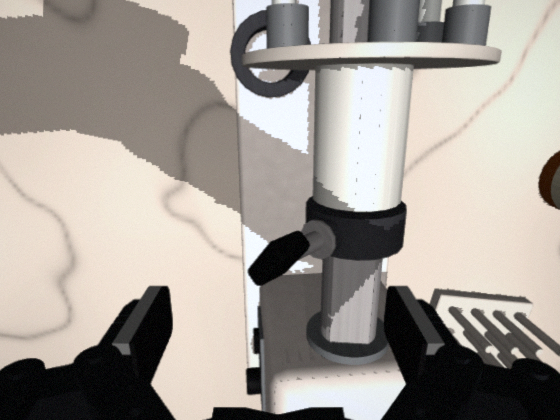

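The wing is unmoved (0.8245, screw about 0.1) and centred between the fingers at (280,258). Descending.

Call:
carry_out --series '[[[0, 0.2, 1, 0, 0, 0, 8.5], [0, 0.2, 2, 0, 0, 0, 8.5], [0, 0.2, 3, 0, 0, 0, 8.5], [0, 0.2, 4, 0, 0, 0, 8.5], [0, 0.2, 4.5, 0, 0, 0, 8.5]]]'

```text
clock: 5.7
eef_pos: [465.9, -5.3, 139.1]
tool_rot: [3.041, -0.002, 1.8]
force: [0.0, 0.1, 0.9]
width: 85.1
```

Call:
carry_out --series '[[[0, 0, 0, 0, 0, 0, 5], [0, 0, 0, 0, 0, 0, 5], [0, 0, 0, 0, 0, 0, 5], [0, 0, 0, 0, 0, 0, 5]]]'

```text
clock: 6.03
eef_pos: [466.4, -5.4, 140.9]
tool_rot: [3.039, -0.001, 1.8]
force: [-1.1, 0.6, -0.0]
width: 50.2
```

```bash
python3 pose.py 0.1 14 1.571 -5 0;python3 - <<'E'
from wing import *
d,T,s=cam("wrist");cv2.imwrite("pics/w6.png",np.clip(d["img"]*1.8,0,255).astype(np.uint8))
P=cloud(d,T)
try: wing(P,d["img"])
except Exception as e: print(e)
E
```

```text
t 6.03 tilt 0.103  r 15.8  ex -45.1  y 0.0  a 1.565  z.y 0.001 | th_tcp 1.3359 | Fex -0.97 Fy 0.82 Fn 0.05 w 50.2 q [-0.36  0.46  0.46  2.18 -0.49  0.49  0.7 ]
clock 6.03 d [0.024 4.016 0.182] w [ 0.0025 -0.0007 -0.0063] |d| 4.02 |w| 0.007
wing 5566 med [-43.2   7.8  62.1] rmax [61.8 81.3 90.7] th med 0.67
end 2612 r 84.1 rect(ex,y) ((-0.002147674560546875, 0.24930477142333984), (73.97952270507812, 27.070608139038086), 1.3839133977890015) theta 0.6204089086527851
```

View pics/w6.png

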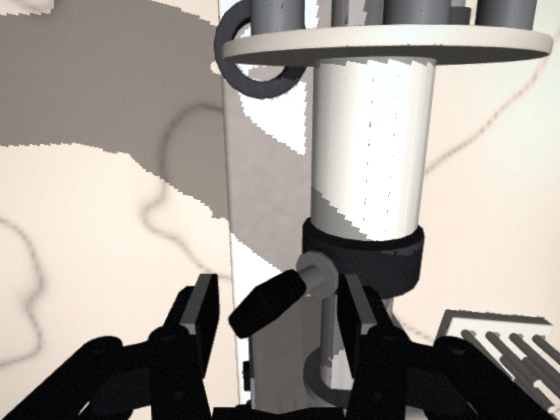

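The wing, at (265,305), now lies between the finger pads. Pushing it round toward +x.

Call:
carry_out --series '[[[0, 0.8, 0, 0, 0, 0, 5], [0, 1.6, -0.1, 0, 0, 0, 5], [0, 2.4, -0.3, 0, 0, 0, 5], [0, 3.2, -0.5, 0, 0, 0, 5], [0, 3.6, -0.5, 0, 0, 0, 5]]]'

```text
clock: 6.5
eef_pos: [500.4, 4.1, 149.5]
tool_rot: [3.041, -0.003, 1.801]
force: [-3.1, 1.3, 2.7]
width: 49.9
```

```bash
python3 pose.py 0.1 20 1.571 0 0;python3 - <<'E'
from wing import *
d,T,s=cam("wrist");cv2.imwrite("pics/w7.png",np.clip(d["img"]*1.8,0,255).astype(np.uint8))
E
```

```text
t 6.50 tilt 0.101  r 20.7  ex -9.1  y 1.3  a 1.566  z.y 0.003 | th_tcp 0.5158 | Fex -2.42 Fy 1.95 Fn 3.01 w 49.9 q [-0.38  0.49  0.48  2.09 -0.47  0.57  0.66]
clock 6.50 d [-0.125  0.915  0.07 ] w [ 0.0008 -0.0028 -0.0053] |d| 0.93 |w| 0.006
```

View pics/w7.png

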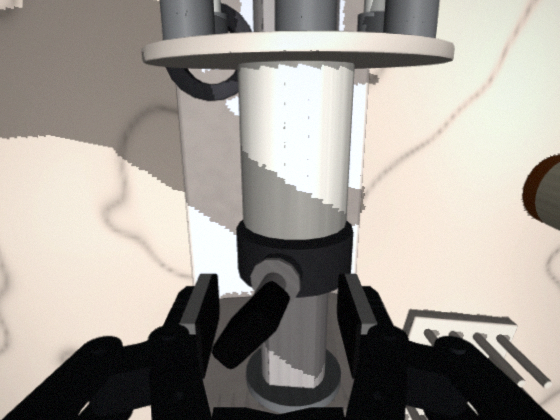

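Call:
carry_out --series '[[[0, 0.3, 0, 0, 0, 0, 5], [0, 0.6, 0, 0, 0, 0, 5], [0, 0.9, 0, 0, 0, 0, 5], [0, 0.9, 0, 0, 0, 0, 6], [0, 0.9, -1, 0, 0, 0, 8.5]]]'

```text
clock: 6.97
eef_pos: [507.7, 4.0, 159.1]
tool_rot: [3.042, -0.001, 1.8]
force: [-0.3, -0.2, 0.1]
width: 70.4
```

Call:
carry_out --series '[[[0, 0, -0.5, 0, 0, 0, 8.5], [0, 0, -2, 0, 0, 0, 8.5], [0, 0, -4, 0, 0, 0, 8.5], [0, 0, -5.5, 0, 0, 0, 8.5], [0, 0, -5.5, 0, 0, 0, 8.5]]]'

```text
clock: 7.38
eef_pos: [504.7, 2.3, 218.1]
tool_rot: [3.034, -0.0, 1.799]
force: [0.1, 0.4, -0.5]
width: 84.9
```

```bash
python3 pose.py;python3 - <<'E'
from wing import *
d,T,s=cam("wrist");cv2.imwrite("pics/w8.png",np.clip(d["img"]*1.8,0,255).astype(np.uint8))
P=cloud(d,T);m=wing(P,d["img"])
Q=rot(P,yaw,C)
fits(P)
m=(Q[...,1]>-75)&(Q[...,1]<-20)&(np.abs(Q[...,0])<24)&(Q[...,2]>0)&(Q[...,2]<25)
q=Q[m]
xs=[];zs=[]
for a in range(-21,21,2):
    k=(q[:,0]>=a)&(q[:,0]<a+2)
    if k.sum()>3: print(a+1,k.sum(),np.median(q[k,2]).round(1),end="; ");xs.append(a+1);zs.append(np.median(q[k,2]))
xs=np.array(xs);zs=np.array(zs);k=(xs>-14)&(xs<7);print("flat angle",np.arctan(np.polyfit(xs[k],zs[k],1)[0]))
E
```

```text
t 7.38 tilt 0.108  r 88.6  ex 2.1  y -1.4  a 1.564  z.y -0.000 | th_tcp 0.0836 | Fex 0.12 Fy 0.35 Fn -0.50 w 84.9 q [-0.46  0.39  0.58  2.   -0.37  0.73  0.56]
wing 1543 med [-18.1   3.4  82.8] rmax [67.6 85.7 87.3] th med 0.216
end 1231 r 85.7 rect(ex,y) ((-0.0007109642028808594, -0.4864997863769531), (29.723360061645508, 12.113743782043457), 50.44784927368164) theta 0.2362444450055496
hub 7882 [ -0.93 129.67] 0.46
hubnear 3099 [ -0.9  129.66] 0.45
hubfar 4196 [ -0.96 129.68] 0.47
collar 1725 [ -1.59 130.37] 1.92
-20 52 5.4; -18 87 9.4; -16 100 12.1; -14 106 12.6; -12 116 13.1; -10 126 13.4; -8 126 13.6; -6 143 14.2; -4 160 14.7; -2 162 15.1; 0 161 15.5; 2 183 15.8; 4 199 16.3; 6 200 16.7; 8 184 17.3; 10 154 17.1; 12 177 16.0; 14 145 14.0; 16 130 11.7; 18 92 8.3; 20 11 4.6; flat angle 0.20313062589305889
```

View pics/w8.png

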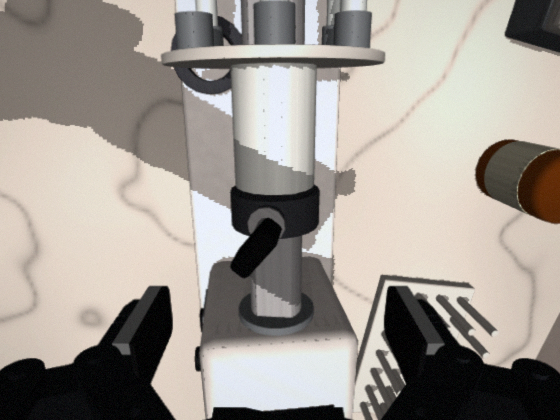

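By vision the collar is at 0.236, the screw about 0.12 and the flat 0.20–0.23. The wing, at (258,245), now points almost along the flat's normal. Next I'll align to pinch it and run the screw in lightly.

```bash
python3 pose.py 0.23 80 0.88 0 -0.4
```

```text
t 7.43 tilt 0.106  r 87.3  ex 1.2  y -0.8  a 1.565  z.y 0.000 | th_tcp 0.0919 | Fex -0.37 Fy 0.86 Fn -0.17 w 84.8 q [-0.46  0.39  0.58  2.01 -0.37  0.73  0.56]
clock 7.43 d [ 0.034 -1.112  0.788] w [-0.119   0.043   0.6838] |d| 1.36 |w| 0.695
```

Call:
carry_out --series '[[[0, -1.1, 0.8, -0.12, 0.04, 0.68, 5], [0, -1.1, 0.8, -0.12, 0.04, 0.68, 5], [0, -1.1, 0.8, -0.12, 0.04, 0.68, 5], [0, -1.1, 0.8, -0.12, 0.04, 0.68, 5], [0, -1.1, 0.8, -0.12, 0.04, 0.68, 5]]]'

```text
clock: 7.85
eef_pos: [492.4, 0.3, 205.2]
tool_rot: [2.968, -0.126, 1.189]
force: [-0.3, 0.9, 0.5]
width: 50.1
```

```bash
python3 pose.py 0.23 33 0.88 0 -0.4
```

```text
t 7.85 tilt 0.214  r 77.9  ex -3.3  y -0.5  a 0.943  z.y 0.001 | th_tcp 0.2573 | Fex 0.06 Fy 0.91 Fn 0.48 w 50.1 q [-0.54  0.37  0.69  2.15 -0.58  0.57  0.18]
clock 7.85 d [0.167 0.228 4.495] w [-0.0131  0.0086  0.0627] |d| 4.5 |w| 0.065
```

Call:
carry_out --series '[[[0.1, 0.2, 1, -0.01, 0.01, 0.06, 5], [0.1, 0.2, 2, -0.01, 0.01, 0.06, 5], [0.1, 0.2, 3, -0.01, 0.01, 0.06, 5], [0.1, 0.2, 4, -0.01, 0.01, 0.06, 5], [0.1, 0.2, 4.5, -0.01, 0.01, 0.06, 4]]]'

```text
clock: 8.27
eef_pos: [503.5, 3.3, 160.7]
tool_rot: [2.967, -0.144, 1.137]
force: [0.4, 0.7, 0.5]
width: 40.2
```

```bash
python3 pose.py 0.23 33 0.88 0 -0.4;python3 - <<'E'
from wing import *
d,T,s=cam("wrist");cv2.imwrite("pics/w9.png",np.clip(d["img"]*2.2,0,255).astype(np.uint8))
E
```

```text
t 8.27 tilt 0.226  r 32.0  ex -1.2  y -0.2  a 0.889  z.y 0.004 | th_tcp 0.2646 | Fex 0.63 Fy 0.59 Fn 0.39 w 40.2 q [-0.43  0.45  0.57  2.19 -0.74  0.46  0.27]
clock 8.27 d [ 0.054  0.099 -0.097] w [-0.0056 -0.0003  0.0094] |d| 0.15 |w| 0.011
```

View pics/w9.png

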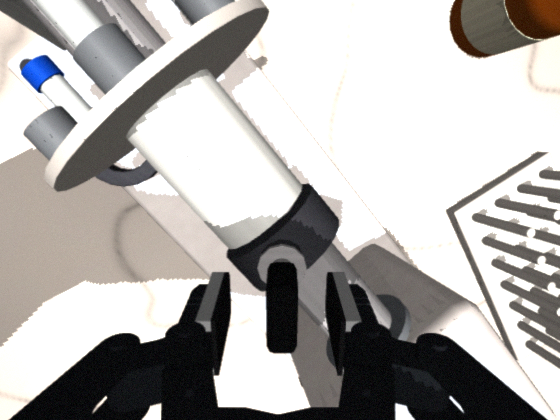

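The wing, at (282,305), is centred and parallel between the pads. Closing.

Call:
carry_out --series '[[[0, 0.05, 0, 0, 0, 0, 2], [0, 0.05, 0, 0, 0, 0, 1.5], [0, 0.05, 0, 0, 0, 0, 1], [0, 0.05, 0, 0, 0, 0, 1], [0, 0.05, 0, 0, 0, 0, 1]]]'

```text
clock: 8.73
eef_pos: [505.0, 2.8, 162.7]
tool_rot: [2.964, -0.146, 1.138]
force: [-0.4, 0.0, 1.8]
width: 11.2
```

```bash
python3 pose.py 0.23 33 0.88 0 -0.4;python3 - <<'E'
from wing import *
d,T,s=cam("wrist");cv2.imwrite("pics/w10.png",np.clip(d["img"]*2.2,0,255).astype(np.uint8));print(s["torque"])
E
```

```text
t 8.73 tilt 0.229  r 33.6  ex 0.7  y -1.0  a 0.889  z.y 0.003 | th_tcp 0.2095 | Fex 0.00 Fy 0.13 Fn 1.86 w 11.2 q [-0.44  0.44  0.57  2.19 -0.74  0.46  0.27]
clock 8.73 d [ 0.002 -0.09   0.063] w [-0.0028 -0.0019  0.0093] |d| 0.11 |w| 0.01
[-0.26320814  0.21554259 -0.09015985]
```

View pics/w10.png

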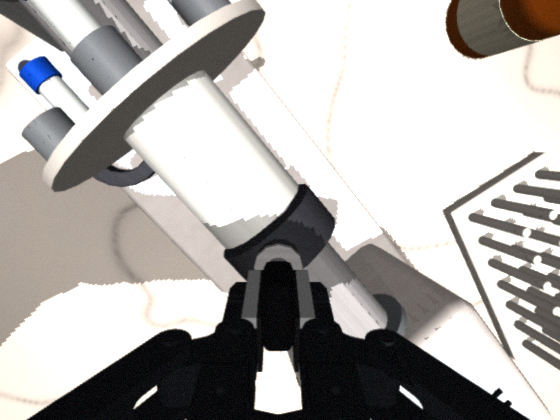

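The pads hold the wing (width 11.2). Running the screw in by 0.58 rad, to about 0.7.

Call:
carry_out --series '[[[0, 0, 0, 0, 0, 0.12, 1], [0, 0, 0, 0, 0, 0.24, 1], [0, 0, 0, 0, 0, 0.36, 1], [0, 0, 0, 0, 0, 0.47, 1], [0, 0, 0, 0, 0, 0.58, 1]]]'

```text
clock: 9.2
eef_pos: [505.6, 2.4, 162.8]
tool_rot: [3.073, -0.22, 0.548]
force: [0.0, -1.2, 0.3]
width: 11.2
```

```bash
python3 pose.py 0.23 33 0.3 0 -0.4
```

```text
t 9.20 tilt 0.230  r 33.6  ex 1.1  y -1.6  a 0.305  z.y 0.002 | th_tcp 0.1959 | Fex -0.19 Fy -1.21 Fn 0.39 w 11.2 q [-0.54  0.48  0.74  2.19 -0.88  0.52 -0.17]
clock 9.20 d [-0.075 -0.146  0.065] w [-0.002  -0.0003  0.0048] |d| 0.18 |w| 0.005
```

Call:
carry_out --series '[[[0, 0, 0, 0, 0, 0, 5.5], [0, 0, 0, 0, 0, 0, 5.5], [0, 0, 0, 0, 0, 0, 5.5], [0, 0, 0, 0, 0, 0, 5.5], [0, 0, 0, 0, 0, 0, 5.5]]]'

```text
clock: 9.62
eef_pos: [504.6, 3.2, 162.2]
tool_rot: [3.075, -0.218, 0.553]
force: [0.8, 1.1, 0.3]
width: 55.1
```

```bash
python3 pose.py 0.23 30 1.571 0 -0.4;python3 - <<'E'
from wing import *
d,T,s=cam("wrist");cv2.imwrite("pics/w11.png",np.clip(d["img"]*2.2,0,255).astype(np.uint8));print(s["torque"])
E
```

```text
t 9.62 tilt 0.228  r 33.2  ex 0.2  y -0.5  a 0.311  z.y 0.004 | th_tcp 0.2227 | Fex 1.11 Fy 0.84 Fn 0.04 w 55.1 q [-0.54  0.48  0.74  2.19 -0.88  0.52 -0.16]
clock 9.62 d [-0.018 -0.02   0.324] w [-0.0043 -0.0023 -1.2604] |d| 0.33 |w| 1.26
[-0.07528275  0.27171026  0.03701987]
```

View pics/w11.png

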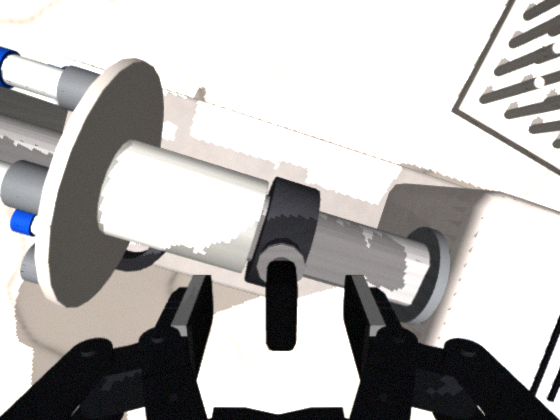

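The wing, at (282,305), is still parallel between the open pads, so the screw turned with the tool to about 0.70. Turning the open jaws a quarter turn in place for feeling.

Call:
carry_out --series '[[[0, 0, 0, 0, 0, -0.12, 5.5], [0, 0, 0, 0, 0, -0.24, 5.5], [0, 0, 0, 0, 0, -0.36, 5.5], [0, 0, 0, 0, 0, -0.48, 5.5], [0, 0, 0, 0, 0, -0.6, 5.5]]]'

```text
clock: 10.08
eef_pos: [504.7, 3.0, 162.3]
tool_rot: [2.962, -0.141, 1.164]
force: [-0.3, -0.6, 0.5]
width: 55.2
```

Call:
carry_out --series '[[[0, 0, 0, 0, 0, -0.12, 5.5], [0, 0, 0, 0, 0, -0.24, 5.5], [0, 0, 0, 0, 0, -0.36, 5.5], [0, 0, 0, 0, 0, -0.48, 5.5], [0, 0, 0, 0, 0, -0.6, 5]]]'

```text
clock: 10.5
eef_pos: [504.7, 3.0, 162.3]
tool_rot: [2.914, -0.016, 1.753]
force: [-0.3, 0.9, 0.8]
width: 50.1
```

```bash
python3 pose.py 0.23 30 1.571 0 0;python3 - <<'E'
from wing import *
d,T,s=cam("wrist");cv2.imwrite("pics/w12.png",np.clip(d["img"]*2.2,0,255).astype(np.uint8));print(s["torque"])
E
```

```text
t 10.50 tilt 0.228  r 33.3  ex 0.2  y -0.8  a 1.516  z.y 0.004 | th_tcp 0.2208 | Fex 0.11 Fy 0.94 Fn 0.78 w 50.1 q [-0.31  0.41  0.4   2.18 -0.58  0.41  0.73]
clock 10.50 d [ 0.074 -0.034  0.331] w [-0.0019 -0.0037 -0.0552] |d| 0.34 |w| 0.055
[-0.09329956  0.27850137  0.01168873]
```

View pics/w12.png

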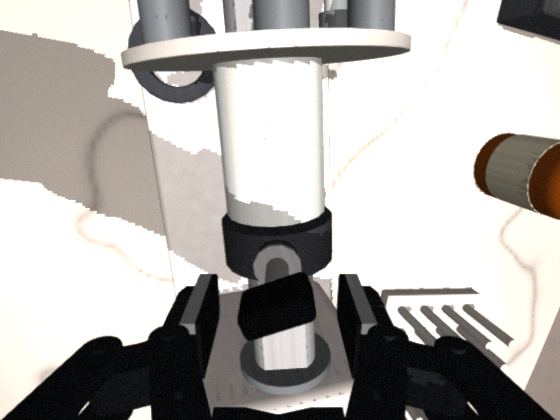

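The cage surrounds the wing, at (277,305), with play on both sides. Feeling toward the far side (θ falling), turning the tool about the shaft axis.

Call:
carry_out --series '[[[0.07, 0.06, 0.1, 0.02, 0, -0.05, 5], [0.07, 0.13, 0.2, 0.04, 0, -0.05, 5], [0.07, 0.2, 0.3, 0.06, 0, -0.05, 5], [0.07, 0.26, 0.3, 0.08, 0, -0.05, 5], [0.07, 0.32, 0.3, 0.1, 0, -0.05, 5]]]'

```text
clock: 10.97
eef_pos: [508.2, 4.3, 160.0]
tool_rot: [3.015, -0.009, 1.794]
force: [-0.8, -0.0, -0.7]
width: 50.0
```

```bash
python3 pose.py 0.05 30 1.571 0 0
```

```text
t 10.97 tilt 0.127  r 30.4  ex 0.3  y -0.2  a 1.558  z.y 0.007 | th_tcp 0.1161 | Fex -0.88 Fy 0.18 Fn -0.61 w 50.0 q [-0.37  0.47  0.47  2.08 -0.48  0.57  0.66]
clock 10.97 d [0.026 0.197 0.052] w [ 0.0769 -0.0079 -0.0131] |d| 0.21 |w| 0.078
```

Call:
carry_out --series '[[[0, 0.05, 0, 0.016, 0, 0, 5], [0, 0.1, 0, 0.032, 0, 0, 5], [0, 0.15, 0, 0.048, 0, 0, 5], [0, 0.2, 0, 0.064, 0, 0, 5], [0, 0.24, 0, 0.08, 0, 0, 5]]]'

```text
clock: 11.38
eef_pos: [510.5, 5.0, 160.3]
tool_rot: [3.095, -0.009, 1.796]
force: [-1.0, 0.6, -0.5]
width: 50.2
```

```bash
python3 pose.py
```

```text
t 11.38 tilt 0.046  r 30.5  ex 0.2  y -0.1  a 1.560  z.y 0.008 | th_tcp 0.0386 | Fex -0.88 Fy 0.86 Fn -0.50 w 50.2 q [-0.41  0.51  0.51  2.   -0.42  0.69  0.6 ]
```

Call:
carry_out --series '[[[0, 0.05, 0, 0.016, 0, 0, 5], [0, 0.1, 0, 0.032, 0, 0, 5], [0, 0.15, 0, 0.048, 0, 0, 5], [0, 0.2, 0, 0.064, 0, 0, 5], [0, 0.24, 0, 0.08, 0, 0, 5]]]'

```text
clock: 11.8
eef_pos: [513.0, 5.5, 160.4]
tool_rot: [-3.108, -0.009, 1.796]
force: [-1.2, 0.8, -0.5]
width: 49.6
```

```bash
python3 pose.py
```

```text
t 11.80 tilt -0.034  r 30.7  ex 0.4  y -0.2  a 1.561  z.y 0.009 | th_tcp -0.0461 | Fex -1.00 Fy 1.04 Fn -0.50 w 49.6 q [-0.42  0.56  0.54  1.92 -0.38  0.81  0.56]
```

Call:
carry_out --series '[[[0, 0.05, 0, 0.016, 0, 0, 5], [0, 0.1, 0, 0.032, 0, 0, 5], [0, 0.15, 0, 0.048, 0, 0, 5], [0, 0.2, 0, 0.064, 0, 0, 5], [0, 0.24, 0, 0.08, 0, 0, 5]]]'

```text
clock: 12.22
eef_pos: [515.4, 6.0, 160.3]
tool_rot: [-3.028, -0.009, 1.796]
force: [-0.2, -0.0, -0.7]
width: 50.1
```

```bash
python3 pose.py
```

```text
t 12.22 tilt -0.113  r 30.8  ex 0.4  y -0.2  a 1.562  z.y 0.010 | th_tcp -0.1249 | Fex -0.15 Fy 0.01 Fn -0.73 w 50.1 q [-0.43  0.61  0.55  1.83 -0.36  0.92  0.52]
```

Call:
carry_out --series '[[[0, 0.05, 0, 0.016, 0, 0, 5], [0, 0.1, 0, 0.032, 0, 0, 5], [0, 0.15, 0, 0.048, 0, 0, 5], [0, 0.2, 0, 0.064, 0, 0, 5], [0, 0.24, 0, 0.08, 0, 0, 5]]]'

```text
clock: 12.63
eef_pos: [517.7, 6.6, 160.1]
tool_rot: [-2.948, -0.009, 1.796]
force: [-0.1, 0.3, -0.2]
width: 49.8
```

```bash
python3 pose.py
```

```text
t 12.63 tilt -0.194  r 30.9  ex 0.3  y -0.3  a 1.563  z.y 0.010 | th_tcp -0.2017 | Fex -0.03 Fy 0.28 Fn -0.18 w 49.8 q [-0.42  0.66  0.56  1.75 -0.33  1.03  0.5 ]
```

Call:
carry_out --series '[[[0, 0.04, 0, 0.013, 0, 0, 5], [0, 0.08, 0, 0.026, 0, 0, 5], [0, 0.12, 0, 0.04, 0, 0, 5]]]'

```text
clock: 12.88
eef_pos: [518.7, 6.8, 159.9]
tool_rot: [-2.908, -0.009, 1.796]
force: [-0.7, 0.5, -0.5]
width: 50.0
```

```bash
python3 pose.py
```

```text
t 12.88 tilt -0.233  r 30.9  ex 0.1  y -0.3  a 1.563  z.y 0.011 | th_tcp -0.2374 | Fex -0.42 Fy 0.60 Fn -0.58 w 50.0 q [-0.42  0.69  0.56  1.71 -0.32  1.08  0.48]
```

Call:
carry_out --series '[[[0, 0.04, 0, 0.013, 0, 0, 5], [0, 0.08, 0, 0.026, 0, 0, 5], [0, 0.12, 0, 0.04, 0, 0, 5]]]'

```text
clock: 13.13
eef_pos: [519.7, 7.1, 159.6]
tool_rot: [-2.868, -0.009, 1.796]
force: [-1.1, -0.4, 0.6]
width: 50.0
```

```bash
python3 pose.py
```

```text
t 13.13 tilt -0.274  r 30.9  ex -0.1  y -0.3  a 1.564  z.y 0.011 | th_tcp -0.2719 | Fex -1.26 Fy -0.10 Fn 0.28 w 50.0 q [-0.42  0.71  0.56  1.67 -0.31  1.14  0.47]
```

Call:
carry_out --series '[[[0, 0.04, 0, 0.013, 0, 0, 5], [0, 0.08, 0, 0.026, 0, 0, 5], [0, 0.12, 0, 0.04, 0, 0, 5]]]'

```text
clock: 13.38
eef_pos: [520.6, 7.3, 159.2]
tool_rot: [-2.827, -0.009, 1.796]
force: [-2.0, 0.4, -0.4]
width: 49.9
```

```bash
python3 pose.py
```

```text
t 13.38 tilt -0.314  r 30.8  ex -0.3  y -0.3  a 1.564  z.y 0.011 | th_tcp -0.3030 | Fex -1.65 Fy 0.86 Fn -0.96 w 49.9 q [-0.41  0.74  0.56  1.63 -0.3   1.19  0.46]
```

Call:
carry_out --series '[[[0, 0.04, 0, 0.013, 0, 0, 5], [0, 0.08, 0, 0.026, 0, 0, 5], [0, 0.12, 0, 0.04, 0, 0, 5]]]'

```text
clock: 13.63
eef_pos: [521.6, 7.5, 158.9]
tool_rot: [-2.787, -0.009, 1.796]
force: [-3.3, -0.9, -0.5]
width: 49.5
```

```bash
python3 pose.py;python3 - <<'E'
from wing import *
d,T,s=cam("wrist");cv2.imwrite("pics/w13.png",np.clip(d["img"]*2.2,0,255).astype(np.uint8));print(s["torque"])
E
```

```text
t 13.63 tilt -0.354  r 30.8  ex -0.5  y -0.2  a 1.565  z.y 0.012 | th_tcp -0.3392 | Fex -2.99 Fy -0.09 Fn -1.64 w 49.5 q [-0.41  0.77  0.56  1.59 -0.3   1.25  0.45]
[ 0.05802248  0.17196543 -0.00810638]
```

View pics/w13.png

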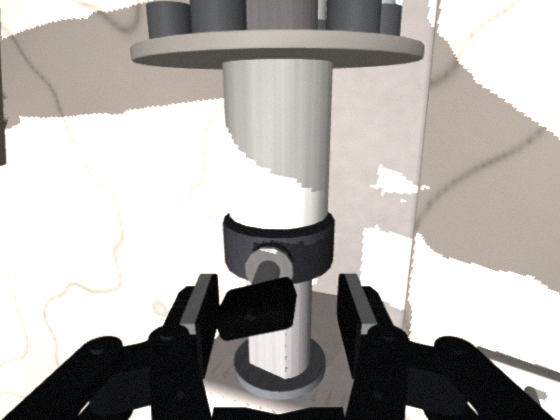

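Call:
carry_out --series '[[[0, 0.04, 0, 0.013, 0, 0, 5], [0, 0.08, 0, 0.026, 0, 0, 5]]]'

```text
clock: 13.85
eef_pos: [522.3, 7.7, 158.7]
tool_rot: [-2.762, -0.009, 1.796]
force: [-3.9, 0.1, -0.5]
width: 50.4
```

```bash
python3 pose.py
```

```text
t 13.85 tilt -0.380  r 30.9  ex -0.5  y -0.2  a 1.565  z.y 0.012 | th_tcp -0.3638 | Fex -3.30 Fy 1.05 Fn -1.90 w 50.4 q [-0.41  0.78  0.56  1.56 -0.29  1.28  0.45]
```

Call:
carry_out --series '[[[0, 0.04, 0, 0.013, 0, 0, 5], [0, 0.08, 0, 0.026, 0, 0, 5]]]'

```text
clock: 14.02
eef_pos: [523.2, 7.9, 158.3]
tool_rot: [-2.735, -0.009, 1.796]
force: [-4.5, -0.6, -0.3]
width: 50.4
```

```bash
python3 pose.py
```

```text
t 14.02 tilt -0.406  r 30.9  ex -0.4  y -0.2  a 1.565  z.y 0.012 | th_tcp -0.3936 | Fex -4.09 Fy 0.45 Fn -2.06 w 50.4 q [-0.4   0.8   0.56  1.53 -0.29  1.31  0.44]
```

The force rose from about 1 N to 3–4 N between tilts −0.31 and −0.40, so this is the flat's far edge. Backing off and measuring the collar angle there.

Call:
carry_out --series '[[[0, -0.5, 0, 0, 0, 0, 6.5], [0, -0.5, 0, 0, 0, 0, 6.5], [0, -0.5, -2, 0, 0, 0, 6.5], [0, -0.5, -4, 0, 0, 0, 6.5], [0, -0.5, -5.5, 0, 0, 0, 6.5]]]'

```text
clock: 14.43
eef_pos: [542.0, 11.3, 212.4]
tool_rot: [-2.741, -0.008, 1.796]
force: [-0.1, -0.4, -0.8]
width: 65.0
```

```bash
python3 pose.py;python3 - <<'E'
from wing import *
d,T,s=cam("wrist");cv2.imwrite("pics/w14.png",np.clip(d["img"]*2.2,0,255).astype(np.uint8))
P=cloud(d,T);m=wing(P,d["img"]);fits(P)
E
```

```text
t 14.43 tilt -0.400  r 88.2  ex -3.7  y -1.4  a 1.565  z.y 0.011 | th_tcp -0.3583 | Fex 0.13 Fy -0.38 Fn -0.77 w 65.0 q [-0.4   0.77  0.57  1.43 -0.27  1.44  0.42]
wing 1790 med [22.2  2.6 80.8] rmax [66.8 85.3 87.4] th med -0.274
end 1258 r 85.6 rect(ex,y) ((-0.000240325927734375, -0.24298095703125), (28.917646408081055, 12.090965270996094), 17.16187286376953) theta -0.26260207245480693
hub 7548 [ -0.9  129.72] 0.48
hubnear 2973 [ -0.88 129.71] 0.47
hubfar 4016 [ -0.91 129.73] 0.48
collar 1603 [ -0.6  130.27] 1.95
```

View pics/w14.png

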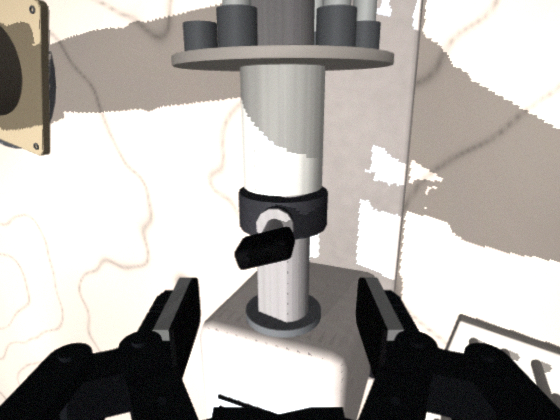

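Vision puts the collar at −0.263 with the tool at −0.406, a lag of 0.143, so the force rise near 2.2 N falls at θ ≈ −0.19. The screw reads 0.70. Now I'll feel the near edge from the other side.

```bash
python3 pose.py 0.0 80 1.571 19 0
```

```text
t 14.48 tilt -0.395  r 90.9  ex -2.0  y -2.0  a 1.565  z.y 0.009 | th_tcp -0.3728 | Fex 0.31 Fy -0.64 Fn 2.21 w 65.3 q [-0.4   0.77  0.57  1.42 -0.27  1.44  0.42]
clock 14.48 d [ 0.182 -1.124  0.981] w [-0.3952 -0.0083 -0.0074] |d| 1.5 |w| 0.395
```

Call:
carry_out --series '[[[0.15, -0.3, 0.5, -0.1, 0, 0, 6.5], [0.15, -0.6, 0.9, -0.2, 0, 0, 6.5], [0.15, -0.9, 0.9, -0.3, 0, 0, 6.5], [0.15, -1.1, 0.9, -0.395, 0, 0, 6.5], [0.15, -1.1, 0.9, -0.395, 0, 0, 6.5]]]'

```text
clock: 14.9
eef_pos: [521.1, 8.0, 207.5]
tool_rot: [-3.133, -0.011, 1.791]
force: [-0.9, -0.2, 0.3]
width: 65.5
```

```bash
python3 pose.py 0.0 29 1.571 19 0
```

```text
t 14.90 tilt -0.009  r 77.8  ex 9.1  y 0.3  a 1.556  z.y 0.011 | th_tcp -0.1255 | Fex -0.89 Fy 0.01 Fn 0.32 w 65.5 q [-0.45  0.5   0.57  1.87 -0.35  0.89  0.52]
clock 14.90 d [-0.07   0.963  4.865] w [-0.0088 -0.0109 -0.0146] |d| 4.96 |w| 0.02
```

Call:
carry_out --series '[[[0, 0.9, 0, 0, 0, 0, 6.5], [0, 0.9, 1.5, 0, 0, 0, 6.5], [0, 0.9, 3, 0, 0, 0, 6.5], [0, 0.9, 4.4, 0, 0, 0, 6.5], [0, 0.9, 4.8, 0, 0, 0, 6.5]]]'

```text
clock: 15.32
eef_pos: [535.8, 12.8, 156.9]
tool_rot: [-3.131, -0.008, 1.797]
force: [0.5, 0.2, -1.0]
width: 64.8
```

Call:
carry_out --series '[[[0, 0, 0, 0, 0, 0, 4.6], [0, 0, 0, 0, 0, 0, 4.6]]]'

```text
clock: 15.48
eef_pos: [535.4, 12.1, 158.8]
tool_rot: [-3.131, -0.008, 1.796]
force: [-2.0, -0.5, 1.0]
width: 46.3
```

```bash
python3 pose.py 0.2 30 1.571 0 0;python3 - <<'E'
from wing import *
d,T,s=cam("wrist");cv2.imwrite("pics/w15.png",np.clip(d["img"]*2.2,0,255).astype(np.uint8))
E
```

```text
t 15.48 tilt -0.010  r 29.3  ex 24.4  y 0.9  a 1.562  z.y 0.008 | th_tcp -0.7050 | Fex -2.06 Fy -0.04 Fn 0.93 w 46.3 q [-0.42  0.58  0.53  1.88 -0.4   0.8   0.56]
clock 15.48 d [-0.121 -3.063 -0.009] w [-0.2101 -0.0075 -0.0103] |d| 3.07 |w| 0.21
```

View pics/w15.png

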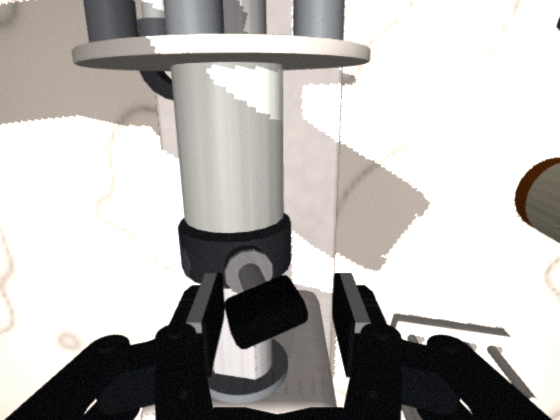

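The cage is round the wing, at (267,310). Drawing it back toward the robot side.

Call:
carry_out --series '[[[-0.1, -0.6, 0, -0.04, 0, 0, 4.6], [-0.1, -1.2, 0, -0.08, 0, 0, 4.6], [-0.1, -1.8, 0, -0.12, 0, 0, 4.6], [-0.1, -2.4, 0, -0.16, 0, 0, 4.6], [-0.1, -3.0, 0, -0.21, 0, 0, 4.6]]]'

```text
clock: 15.95
eef_pos: [508.8, 4.2, 161.0]
tool_rot: [2.933, -0.006, 1.796]
force: [1.4, 1.0, 1.6]
width: 45.9
```

```bash
python3 pose.py 0.2 30 1.571 -15 0
```

```text
t 15.95 tilt 0.208  r 31.1  ex 3.5  y -0.6  a 1.560  z.y 0.004 | th_tcp 0.0971 | Fex 1.89 Fy 0.66 Fn 1.19 w 45.9 q [-0.33  0.43  0.41  2.16 -0.55  0.44  0.74]
clock 15.95 d [ 0.035 -1.823  0.101] w [ 0.0083 -0.0042 -0.0108] |d| 1.83 |w| 0.014
```

Call:
carry_out --series '[[[0, -0.5, 0, 0, 0, 0, 4.6], [0, -1.0, 0, 0, 0, 0, 4.6], [0, -1.5, 0, 0, 0, 0, 4.6], [0, -2.0, 0, 0, 0, 0, 4.6], [0, -2.4, 0, 0, 0, 0, 4.6]]]'

```text
clock: 16.37
eef_pos: [483.4, -0.8, 154.3]
tool_rot: [2.94, -0.008, 1.797]
force: [1.5, 0.1, 0.4]
width: 46.1
```

```bash
python3 pose.py
```

```text
t 16.37 tilt 0.201  r 29.8  ex -23.4  y 0.5  a 1.560  z.y 0.006 | th_tcp 0.8663 | Fex 1.53 Fy -0.25 Fn 0.08 w 46.1 q [-0.3   0.41  0.39  2.22 -0.57  0.4   0.77]
```

Call:
carry_out --series '[[[0, -0.13, 0.03, 0, 0, 0, 4.6], [0, -0.26, 0.06, 0, 0, 0, 4.6], [0, -0.4, 0.1, 0, 0, 0, 4.6]]]'

```text
clock: 16.62
eef_pos: [479.4, -1.6, 152.4]
tool_rot: [2.941, -0.009, 1.796]
force: [0.5, 0.1, 0.3]
width: 46.1
```

```bash
python3 pose.py
```

```text
t 16.62 tilt 0.201  r 28.7  ex -27.7  y 0.7  a 1.560  z.y 0.006 | th_tcp 0.9696 | Fex 0.61 Fy -0.00 Fn 0.18 w 46.1 q [-0.3   0.41  0.38  2.23 -0.57  0.39  0.78]
```

Call:
carry_out --series '[[[0, -0.13, 0.03, 0, 0, 0, 4.6], [0, -0.26, 0.06, 0, 0, 0, 4.6], [0, -0.4, 0.1, 0, 0, 0, 4.6]]]'

```text
clock: 16.87
eef_pos: [475.8, -2.4, 150.7]
tool_rot: [2.94, -0.008, 1.796]
force: [0.9, 1.3, 0.7]
width: 45.8
```

```bash
python3 pose.py
```

```text
t 16.87 tilt 0.201  r 27.8  ex -31.7  y 0.7  a 1.560  z.y 0.006 | th_tcp 1.0512 | Fex 1.31 Fy 1.03 Fn 0.46 w 45.8 q [-0.29  0.41  0.37  2.24 -0.58  0.38  0.79]
```

Call:
carry_out --series '[[[0, -0.13, 0.03, 0, 0, 0, 4.6], [0, -0.26, 0.06, 0, 0, 0, 4.6], [0, -0.4, 0.1, 0, 0, 0, 4.6]]]'

```text
clock: 17.12
eef_pos: [472.9, -3.3, 149.3]
tool_rot: [2.939, -0.008, 1.796]
force: [1.8, 1.1, 2.3]
width: 46.1
```

```bash
python3 pose.py
```

```text
t 17.12 tilt 0.203  r 27.1  ex -35.0  y 0.6  a 1.560  z.y 0.006 | th_tcp 1.1135 | Fex 2.40 Fy 0.71 Fn 1.87 w 46.1 q [-0.28  0.41  0.36  2.25 -0.58  0.37  0.8 ]
```

Call:
carry_out --series '[[[0, -0.13, 0.04, 0, 0, 0, 4.6], [0, -0.26, 0.08, 0, 0, 0, 4.6]]]'

```text
clock: 17.28
eef_pos: [470.7, -3.8, 148.1]
tool_rot: [2.939, -0.008, 1.796]
force: [1.7, 0.9, 3.8]
width: 46.0
```

```bash
python3 pose.py
```

```text
t 17.28 tilt 0.203  r 26.4  ex -37.3  y 0.6  a 1.560  z.y 0.006 | th_tcp 1.1584 | Fex 2.55 Fy 0.46 Fn 3.34 w 46.0 q [-0.28  0.41  0.36  2.25 -0.59  0.37  0.8 ]
```

Call:
carry_out --series '[[[0, -0.13, 0.04, 0, 0, 0, 4.6], [0, -0.26, 0.08, 0, 0, 0, 4.6]]]'

```text
clock: 17.45
eef_pos: [468.6, -4.4, 146.9]
tool_rot: [2.938, -0.008, 1.796]
force: [4.4, 1.2, 5.1]
width: 45.8
```

```bash
python3 pose.py;python3 - <<'E'
from wing import *
d,T,s=cam("wrist");cv2.imwrite("pics/w16.png",np.clip(d["img"]*2.2,0,255).astype(np.uint8))
E
```

```text
t 17.45 tilt 0.203  r 25.6  ex -39.8  y 0.5  a 1.560  z.y 0.006 | th_tcp 1.2015 | Fex 5.47 Fy 0.15 Fn 4.06 w 45.8 q [-0.27  0.41  0.35  2.26 -0.59  0.36  0.81]
```

View pics/w16.png

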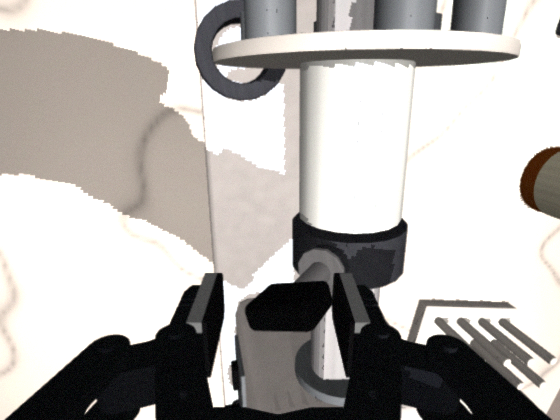

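The right finger bears on the wing, at (288,308), and the force rose from about 1 N to over 4 N. Backing off and raising to measure θ.

Call:
carry_out --series '[[[0, 0.4, 0, 0, 0, 0, 6], [0, 0.4, 0, 0, 0, 0, 7], [0, 0.4, -2, 0, 0, 0, 7], [0, 0.4, -4, 0, 0, 0, 7], [0, 0.4, -5.5, 0, 0, 0, 7]]]'

```text
clock: 17.92
eef_pos: [458.6, -6.8, 201.0]
tool_rot: [2.945, -0.009, 1.795]
force: [0.8, -0.1, 0.1]
width: 69.9
```

```bash
python3 pose.py;python3 - <<'E'
from wing import *
d,T,s=cam("wrist");cv2.imwrite("pics/w17.png",np.clip(d["img"]*2.2,0,255).astype(np.uint8))
P=cloud(d,T);m=wing(P,d["img"]);fits(P)
E
```

```text
t 17.92 tilt 0.197  r 80.4  ex -39.4  y 0.5  a 1.559  z.y 0.007 | th_tcp 0.6530 | Fex 0.73 Fy -0.29 Fn -0.09 w 69.9 q [-0.4   0.3   0.51  2.21 -0.44  0.52  0.67]
wing 1780 med [-48.3   2.6  65.7] rmax [66.6 85.2 87.6] th med 0.627
end 1191 r 85.8 rect(ex,y) ((-0.0014829635620117188, -0.5017671585083008), (29.377012252807617, 12.338109970092773), 16.94803237915039) theta 0.670717549828121
hub 7841 [ -0.71 129.75] 0.47
hubnear 3075 [ -0.77 129.72] 0.46
hubfar 4191 [ -0.67 129.78] 0.48
collar 2057 [ -4.71 131.15] 2.73
```

View pics/w17.png

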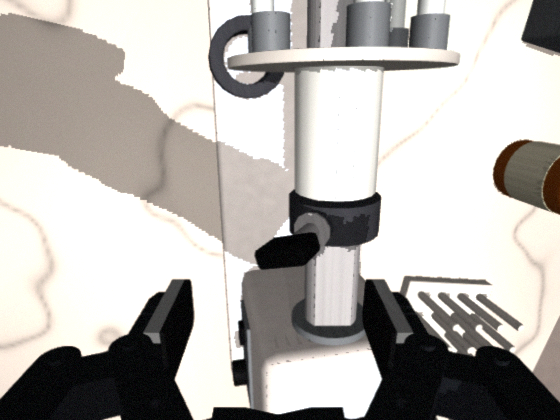

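```bash
python3 - <<'E'
from wing import *
from scipy.optimize import least_squares
def flat(P):
    Q=rot(P,yaw,C);o=[]
    m=(Q[...,1]>-75)&(Q[...,1]<-20)&(np.abs(Q[...,0])<22)&(Q[...,2]>0)&(Q[...,2]<26)
    q=Q[m]
    t=.21
    for i in range(15):
        n=np.array([-np.sin(t),np.cos(t)]);e=np.array([np.cos(t),np.sin(t)])
        u=q[:,[0,2]]@e;h=q[:,[0,2]]@n
        k=(np.abs(u)<10.5)&(np.abs(h-15)<3)
        p=np.polyfit(u[k],h[k],1);t+=np.arctan(p[0])
    # full profile fit: D-shape, parameters centre shift x,z and t
    print("flat",t,k.sum(),p[1])
    def res(p):
        dx,dz,t=p;x=q[:,0]-dx;z=q[:,2]-dz;n=np.array([-np.sin(t),np.cos(t)])
        h=x*n[0]+z*n[1];u=x*np.cos(t)+z*np.sin(t)
        return np.where(np.abs(u)<13.2,h-15,np.hypot(x,z)-20)
    f=least_squares(res,[0,0,t],loss="soft_l1",f_scale=1,diff_step=1e-3);print("D fit",f.x,np.abs(f.fun).mean())
flat(np.load("w1.npy"))
for i in range(2):
    d,T,s=cam("wrist");flat(cloud(d,T))
E
python3 pose.py
```

```text
flat 0.2200110021741342 976 15.030562592357985
D fit [-0.02414829  0.00076662  0.22479431] 0.5690794503652516
flat 0.20457391155464957 1987 15.1877837630333
D fit [-0.21715677  0.15896876  0.20561398] 0.4335191660828108
flat 0.21022965590755605 1984 15.174766325918691
D fit [-0.18606041  0.14042787  0.20833826] 0.4344572492487461
t 18.07 tilt 0.201  r 80.4  ex -37.7  y 0.8  a 1.560  z.y 0.007 | th_tcp 0.6394 | Fex 0.40 Fy 0.38 Fn -0.18 w 70.5 q [-0.4   0.3   0.51  2.21 -0.45  0.51  0.67]
```

By feel, the two edges are symmetric about 0.195. The depth of the flat gives 0.205–0.22. Target θ ≈ 0.205. Bringing the collar back with the cage.

Call:
carry_out --series '[[[0, 0, 1.2, 0, 0, 0, 7], [0, 0, 2.5, 0, 0, 0, 7], [0, 0, 3.8, 0, 0, 0, 7], [0, 0, 5, 0, 0, 0, 7], [0, 0, 5.1, 0, 0, 0, 5]]]'

```text
clock: 18.48
eef_pos: [468.0, -3.4, 148.0]
tool_rot: [2.947, -0.01, 1.796]
force: [-0.6, 0.1, 0.3]
width: 59.3
```

```bash
python3 pose.py 0.205 30 1.571 0 -0.4
```

```text
t 18.48 tilt 0.195  r 26.5  ex -40.1  y 1.6  a 1.559  z.y 0.008 | th_tcp 1.1813 | Fex -0.46 Fy 0.27 Fn 0.42 w 59.3 q [-0.29  0.41  0.38  2.25 -0.59  0.38  0.8 ]
clock 18.48 d [-0.152  3.976 -0.354] w [-0.0105 -0.008  -0.0116] |d| 3.99 |w| 0.018
```

Call:
carry_out --series '[[[-0.05, 0.6, 0, 0, 0, 0, 4.5], [-0.1, 1.5, -0.1, 0, 0, 0, 4], [-0.15, 2.4, -0.3, 0, 0, 0, 3.6], [-0.15, 3.3, -0.35, 0, 0, 0, 3.6], [-0.15, 4.0, -0.35, 0, 0, 0, 3.6]]]'

```text
clock: 18.9
eef_pos: [510.6, 3.7, 163.7]
tool_rot: [2.938, -0.008, 1.797]
force: [-2.3, -0.7, 0.3]
width: 36.3
```

Call:
carry_out --series '[[[0, 0.08, 0, 0, 0, 0, 3.6], [0, 0.15, 0, 0, 0, 0, 3.6]]]'

```text
clock: 19.07
eef_pos: [511.0, 4.1, 163.3]
tool_rot: [2.939, -0.008, 1.797]
force: [0.6, -1.2, -0.2]
width: 35.7
```

```bash
python3 pose.py 0.205 30 1.571 0 -0.4;python3 - <<'E'
from wing import *
d,T,s=cam("wrist");cv2.imwrite("pics/w18.png",np.clip(d["img"]*2.2,0,255).astype(np.uint8))
E
```

```text
t 19.07 tilt 0.203  r 33.0  ex 5.9  y -1.2  a 1.561  z.y 0.006 | th_tcp 0.0261 | Fex 0.24 Fy -1.31 Fn -0.28 w 35.7 q [-0.34  0.43  0.43  2.14 -0.55  0.46  0.74]
clock 19.07 d [ 0.07  -0.596  0.299] w [-0.0022 -0.006  -0.0105] |d| 0.67 |w| 0.012
```

View pics/w18.png

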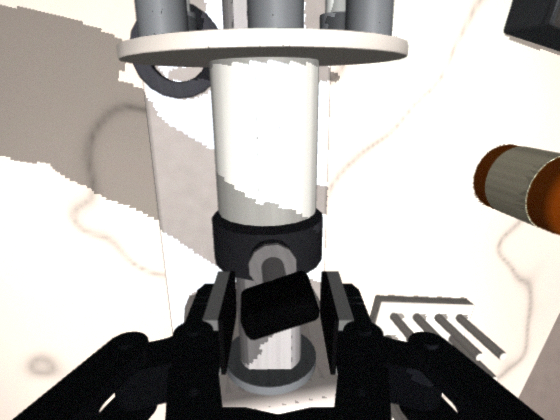

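Call:
carry_out --series '[[[0.05, -0.3, 0.2, 0, 0, -0.01, 3.5], [0.05, -0.6, 0.2, 0, 0, -0.01, 3.4], [0.05, -0.72, 0.2, 0, 0, -0.01, 3.4], [0.05, -0.72, 0.2, 0, 0, -0.01, 3.4], [0.05, -0.72, 0.2, 0, 0, -0.01, 3.4]]]'

```text
clock: 19.53
eef_pos: [502.6, 2.6, 159.3]
tool_rot: [2.941, -0.007, 1.805]
force: [-0.2, -0.3, 0.6]
width: 33.8
```

```bash
python3 pose.py 0.205 30 1.571 0 -0.4
```

```text
t 19.53 tilt 0.200  r 30.8  ex -3.4  y -0.6  a 1.569  z.y 0.007 | th_tcp 0.3091 | Fex -0.10 Fy -0.26 Fn 0.59 w 33.8 q [-0.33  0.43  0.41  2.16 -0.55  0.45  0.76]
clock 19.53 d [0.021 0.322 0.076] w [-0.0046 -0.0068 -0.0019] |d| 0.33 |w| 0.008
```

Nudge to ex ≈ 0, then open, lift and measure.

Call:
carry_out --series '[[[0, 0.2, 0, 0, 0, 0, 3.4], [0, 0.4, 0, 0, 0, 0, 3.4], [0, 0.4, 0, 0, 0, 0, 3.4], [0, 0.4, 0, 0, 0, 0, 3.4]]]'

```text
clock: 19.87
eef_pos: [507.2, 3.7, 160.2]
tool_rot: [2.94, -0.006, 1.806]
force: [-0.2, -0.5, -0.3]
width: 34.0
```

```bash
python3 pose.py
```

```text
t 19.87 tilt 0.201  r 30.7  ex 1.5  y -0.6  a 1.570  z.y 0.006 | th_tcp 0.1537 | Fex -0.34 Fy -0.40 Fn -0.28 w 34.0 q [-0.33  0.43  0.42  2.15 -0.55  0.45  0.75]
```

Call:
carry_out --series '[[[0, 0, 0, 0, 0, 0, 6], [0, 0, 0, 0, 0, 0, 6], [0, 0, -2, 0, 0, 0, 6], [0, 0, -4, 0, 0, 0, 6], [0, 0, -5, 0, 0, 0, 6]]]'

```text
clock: 20.28
eef_pos: [497.9, 0.5, 210.8]
tool_rot: [2.939, -0.006, 1.805]
force: [0.9, 0.4, -0.2]
width: 60.0
```

```bash
python3 pose.py;python3 - <<'E'
from wing import *
for i in range(2):
    d,T,s=cam("wrist");
    P=cloud(d,T);m=wing(P,d["img"])
E
python3 pose.py 0.205 78 0.3 0 -0.4
```

```text
t 20.28 tilt 0.203  r 82.2  ex 2.1  y -1.5  a 1.569  z.y 0.006 | th_tcp 0.1770 | Fex 0.95 Fy 0.20 Fn -0.42 w 60.0 q [-0.42  0.34  0.53  2.12 -0.44  0.57  0.65]
wing 2010 med [-15.9   2.5  82.6] rmax [66.5 85.4 87.4] th med 0.2
end 1404 r 85.7 rect(ex,y) ((-1.430511474609375e-05, -0.28475189208984375), (30.29352378845215, 11.975130081176758), 17.81843376159668) theta 0.1979347714035559
wing 1986 med [-15.9   2.4  82.6] rmax [66.3 85.4 87.5] th med 0.198
end 1403 r 85.7 rect(ex,y) ((4.00543212890625e-05, -0.4040956497192383), (29.998340606689453, 11.887413024902344), 17.062767028808594) theta 0.19733828701937853
t 20.38 tilt 0.205  r 82.1  ex 2.9  y -1.3  a 1.570  z.y 0.006 | th_tcp 0.1689 | Fex 0.07 Fy 0.57 Fn -0.37 w 60.0 q [-0.42  0.34  0.52  2.12 -0.44  0.57  0.66]
clock 20.38 d [ 0.083 -0.296  0.406] w [-0.004  -0.005   1.2697] |d| 0.51 |w| 1.27
```

The collar sits at 0.198, square within my estimates. Now turn the jaws to pinch the wing's flats.

Call:
carry_out --series '[[[0.1, -0.3, 0.4, 0, 0, 0.12, 5], [0.1, -0.3, 0.4, 0, 0, 0.24, 5], [0.1, -0.3, 0.4, 0, 0, 0.36, 5], [0.1, -0.3, 0.4, 0, 0, 0.48, 5], [0.1, -0.3, 0.4, 0, 0, 0.6, 5]]]'

```text
clock: 20.8
eef_pos: [494.7, 1.7, 203.7]
tool_rot: [2.98, -0.119, 1.209]
force: [-0.9, -0.1, 0.4]
width: 49.9
```

Call:
carry_out --series '[[[0, 0, 0, 0, 0, 0.12, 5], [0, 0, 0, 0, 0, 0.24, 5], [0, 0, 0, 0, 0, 0.36, 5], [0, 0, 0, 0, 0, 0.48, 5], [0, 0, 0, 0, 0, 0.6, 5]]]'

```text
clock: 21.22
eef_pos: [494.7, 1.7, 203.7]
tool_rot: [3.076, -0.189, 0.606]
force: [0.5, 0.1, -0.4]
width: 50.0
```

Call:
carry_out --series '[[[0, 0, 0, 0, 0, 0.07, 5], [0, 0, 0, 0, 0, 0.07, 5]]]'

```text
clock: 21.38
eef_pos: [494.6, 1.7, 203.6]
tool_rot: [3.088, -0.192, 0.539]
force: [0.1, -0.4, -0.8]
width: 50.0
```

```bash
python3 pose.py 0.2 33 0.3 0 -0.4
```

```text
t 21.38 tilt 0.199  r 75.8  ex -2.4  y 0.3  a 0.298  z.y 0.006 | th_tcp 0.2312 | Fex -0.11 Fy -0.39 Fn -0.77 w 50.0 q [-0.65  0.43  0.88  2.14 -0.71  0.65 -0.33]
clock 21.38 d [0.2   0.165 4.275] w [-0.0058 -0.0011 -0.0016] |d| 4.28 |w| 0.006
```

Call:
carry_out --series '[[[0.2, 0.15, 1.2, 0, 0, 0, 5], [0.2, 0.15, 2.4, 0, 0, 0, 5], [0.2, 0.15, 3.6, 0, 0, 0, 5], [0.2, 0.15, 4.3, 0, 0, 0, 5], [0.2, 0.15, 4.3, 0, 0, 0, 3.5]]]'

```text
clock: 21.8
eef_pos: [504.8, 3.7, 161.3]
tool_rot: [3.089, -0.191, 0.542]
force: [-0.6, -0.2, -0.8]
width: 39.4
```

Call:
carry_out --series '[[[0, 0, 0, 0, 0, 0, 3]]]'

```text
clock: 21.88
eef_pos: [505.4, 3.3, 162.6]
tool_rot: [3.088, -0.193, 0.541]
force: [-0.3, -0.1, -0.2]
width: 29.9
```

```bash
python3 pose.py 0.2 33 0.3 0 -0.4;python3 - <<'E'
from wing import *
d,T,s=cam("wrist");cv2.imwrite("pics/w19.png",np.clip(d["img"]*2.2,0,255).astype(np.uint8))
E
```

```text
t 21.88 tilt 0.200  r 33.5  ex 0.2  y -0.7  a 0.300  z.y 0.006 | th_tcp 0.1954 | Fex -0.39 Fy 0.01 Fn -0.12 w 29.9 q [-0.56  0.5   0.77  2.16 -0.84  0.57 -0.22]
clock 21.88 d [-0.007 -0.029  0.046] w [-0.0061 -0.0019 -0.    ] |d| 0.05 |w| 0.006
```

View pics/w19.png

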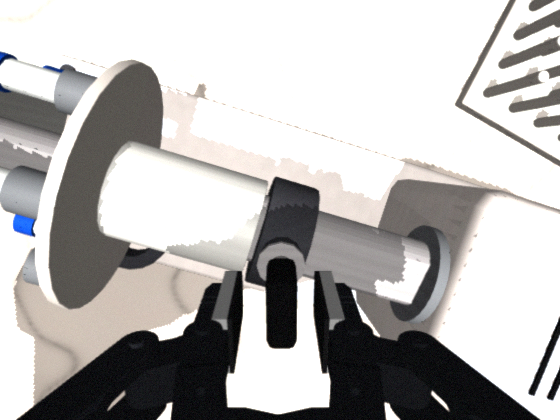

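The wing, at (282,300), is parallel and centred. Grip and turn clockwise.

Call:
carry_out --series '[[[0, 0, 0, 0, 0, 0, 1], [0, 0, 0, 0, 0, 0, 1], [0, 0, 0, 0, 0, 0, 1], [0, 0, 0, 0, 0, 0, 1], [0, 0, 0, 0, 0, 0, 1]]]'

```text
clock: 22.35
eef_pos: [506.5, 2.6, 163.7]
tool_rot: [3.086, -0.195, 0.54]
force: [-0.6, -3.2, 7.2]
width: 10.9
```

```bash
cat >> pose.py <<'E'
    s=read_state();T=tool(s);print("torque in tool",(T[:3,:3].T@s["torque"]).round(2))
E
python3 pose.py
```

```text
t 22.35 tilt 0.203  r 34.4  ex 1.3  y -1.5  a 0.299  z.y 0.005 | th_tcp 0.1640 | Fex 0.19 Fy -2.95 Fn 7.26 w 10.9 q [-0.56  0.5   0.77  2.16 -0.84  0.57 -0.22]
torque in tool [-0.53 -0.44 -0.07]
```

Call:
carry_out --series '[[[0, 0, 0, 0, 0, 0.1, 1], [0, 0, 0, 0, 0, 0.2, 1], [0, 0, 0, 0, 0, 0.3, 1], [0, 0, 0, 0, 0, 0.4, 1], [0, 0, 0, 0, 0, 0.5, 1]]]'

```text
clock: 22.77
eef_pos: [506.7, 2.2, 163.8]
tool_rot: [-3.096, -0.198, 0.025]
force: [-1.0, -3.5, 3.6]
width: 11.2
```

```bash
python3 pose.py
```

```text
t 22.77 tilt 0.203  r 34.4  ex 1.5  y -2.0  a -0.205  z.y 0.004 | th_tcp 0.1602 | Fex -1.00 Fy -3.16 Fn 3.86 w 11.2 q [-0.64  0.55  0.91  2.16 -0.94  0.64 -0.61]
torque in tool [-1.   -0.04 -0.22]
```

Call:
carry_out --series '[[[-0.04, 0, 0, 0, 0, 0.1, 1], [-0.08, 0, 0, 0, 0, 0.2, 1], [-0.08, 0, 0, 0, 0, 0.3, 1], [-0.08, 0, 0, 0, 0, 0.4, 1], [-0.08, 0, 0, 0, 0, 0.46, 1]]]'

```text
clock: 23.18
eef_pos: [506.6, 1.7, 163.7]
tool_rot: [-3.013, -0.158, -0.44]
force: [0.8, -4.1, 4.7]
width: 10.8
```

```bash
python3 pose.py
```

```text
t 23.18 tilt 0.204  r 34.4  ex 1.2  y -2.4  a -0.665  z.y 0.002 | th_tcp 0.1679 | Fex 0.74 Fy -4.17 Fn 4.65 w 10.8 q [-0.7   0.6   1.02  2.16 -1.02  0.7  -0.99]
torque in tool [-0.88  0.71 -0.22]
```

Call:
carry_out --series '[[[0, 0, 0, 0, 0, 0.06, 1], [0, 0, 0, 0, 0, 0.12, 1], [0, 0, 0, 0, 0, 0.18, 1]]]'

```text
clock: 23.43
eef_pos: [506.5, 1.6, 163.8]
tool_rot: [-2.987, -0.133, -0.618]
force: [0.3, -3.9, 5.4]
width: 11.4
```

```bash
python3 pose.py;python3 - <<'E'
from wing import *
d,T,s=cam("wrist");cv2.imwrite("pics/w20.png",np.clip(d["img"]*2.2,0,255).astype(np.uint8))
E
```

```text
t 23.43 tilt 0.204  r 34.5  ex 1.1  y -2.5  a -0.843  z.y 0.002 | th_tcp 0.1703 | Fex 0.52 Fy -3.90 Fn 5.43 w 11.4 q [-0.71  0.61  1.05  2.16 -1.04  0.73 -1.15]
torque in tool [-0.89  0.81 -0.27]
```

View pics/w20.png

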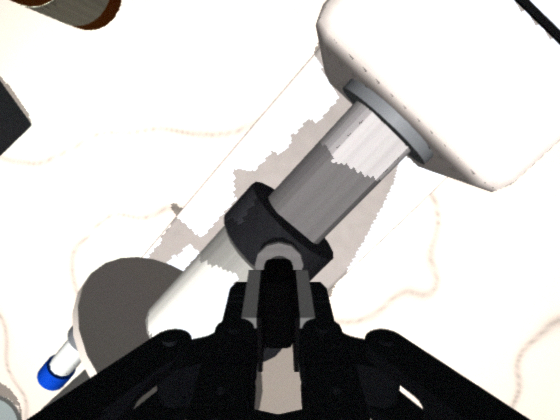

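The wing is held at (280,300) and the screw is near 1.84. Thread torque is 0.27 N m, gentle. Finish slowly to the stop.

Call:
carry_out --series '[[[0, 0, 0, 0, 0, 0.05, 1], [0, 0, 0, 0, 0, 0.1, 1]]]'

```text
clock: 23.65
eef_pos: [506.5, 1.4, 163.9]
tool_rot: [-2.975, -0.117, -0.717]
force: [-0.1, -4.2, 6.0]
width: 11.4
```

```bash
python3 pose.py
```

```text
t 23.65 tilt 0.204  r 34.6  ex 1.1  y -2.7  a -0.943  z.y 0.002 | th_tcp 0.1724 | Fex 0.13 Fy -4.07 Fn 6.13 w 11.4 q [-0.72  0.62  1.06  2.16 -1.04  0.74 -1.24]
torque in tool [-0.89  0.9  -0.28]
```

Call:
carry_out --series '[[[0, 0, 0, 0, 0, 0.03, 1], [0, 0, 0, 0, 0, 0.06, 1], [0, 0, 0, 0, 0, 0.06, 1]]]'

```text
clock: 23.9
eef_pos: [506.4, 1.4, 163.9]
tool_rot: [-2.968, -0.107, -0.776]
force: [-1.3, -3.5, 6.5]
width: 11.1
```

```bash
python3 pose.py
```

```text
t 23.90 tilt 0.203  r 34.6  ex 1.0  y -2.7  a -1.002  z.y 0.002 | th_tcp 0.1746 | Fex -0.70 Fy -3.14 Fn 6.81 w 11.1 q [-0.72  0.62  1.07  2.16 -1.05  0.74 -1.29]
torque in tool [-0.82  0.95 -0.27]
```

Call:
carry_out --series '[[[0, 0, 0, 0, 0, 0.03, 1], [0, 0, 0, 0, 0, 0.03, 1]]]'

```text
clock: 24.07
eef_pos: [506.4, 1.5, 163.9]
tool_rot: [-2.966, -0.102, -0.803]
force: [-0.4, -5.8, 7.0]
width: 10.9
```

```bash
python3 pose.py
```

```text
t 24.07 tilt 0.203  r 34.6  ex 1.0  y -2.6  a -1.030  z.y 0.002 | th_tcp 0.1743 | Fex -0.30 Fy -5.51 Fn 7.24 w 10.9 q [-0.72  0.62  1.07  2.16 -1.05  0.74 -1.32]
torque in tool [-0.69  0.93 -0.72]
```

Call:
carry_out --series '[[[0, 0, 0, 0, 0, 0.03, 1], [0, 0, 0, 0, 0, 0.03, 1]]]'

```text
clock: 24.23
eef_pos: [506.4, 1.5, 163.9]
tool_rot: [-2.963, -0.097, -0.831]
force: [-1.5, -4.1, 6.9]
width: 10.8
```

```bash
python3 pose.py
```

```text
t 24.23 tilt 0.203  r 34.6  ex 1.0  y -2.6  a -1.058  z.y 0.002 | th_tcp 0.1736 | Fex -0.99 Fy -3.65 Fn 7.22 w 10.8 q [-0.72  0.63  1.08  2.16 -1.05  0.75 -1.34]
torque in tool [-0.71  0.92 -1.24]
```

Call:
carry_out --series '[[[0, 0, 0, 0, 0, 0.03, 1], [0, 0, 0, 0, 0, 0.03, 1]]]'

```text
clock: 24.4
eef_pos: [506.4, 1.5, 163.9]
tool_rot: [-2.961, -0.092, -0.859]
force: [-1.2, -4.8, 7.9]
width: 11.0
```

```bash
python3 pose.py
```

```text
t 24.40 tilt 0.203  r 34.6  ex 1.0  y -2.6  a -1.086  z.y 0.002 | th_tcp 0.1734 | Fex -0.62 Fy -4.41 Fn 8.19 w 11.0 q [-0.72  0.63  1.08  2.16 -1.05  0.75 -1.37]
torque in tool [-0.81  0.98 -1.55]
```

The torque stepped from 0.27 to 1.55 N m at a ≈ −1.0, so the screw is on its hard stop. Easing the twist, then opening.

Call:
carry_out --series '[[[0, 0, 0, 0, 0, -0.04, 1], [0, 0, 0, 0, 0, -0.04, 1], [0, 0, 0, 0, 0, -0.04, 3], [0, 0, 0, 0, 0, -0.04, 5], [0, 0, 0, 0, 0, -0.04, 5]]]'

```text
clock: 24.82
eef_pos: [504.4, 4.6, 162.4]
tool_rot: [-2.963, -0.092, -0.823]
force: [0.5, 0.3, 0.3]
width: 47.1
```

Call:
carry_out --series '[[[0, 0, 0, 0, 0, 0, 5], [0, 0, -1.5, 0, 0, 0, 5], [0, 0, -3, 0, 0, 0, 5], [0, 0, -4.5, 0, 0, 0, 5], [0, 0, -5.5, 0, 0, 0, 5]]]'

```text
clock: 25.23
eef_pos: [494.1, 0.7, 217.5]
tool_rot: [-2.963, -0.093, -0.824]
force: [0.3, 0.4, 0.2]
width: 49.9
```

Call:
carry_out --series '[[[0, 0, -1, 0, 0, 0, 5], [0, 0, -1, 0, 0, 0, 5]]]'

```text
clock: 25.4
eef_pos: [492.9, 0.1, 227.8]
tool_rot: [-2.961, -0.095, -0.823]
force: [0.4, 0.3, 0.3]
width: 49.6
```

```bash
python3 pose.py;python3 - <<'E'
from wing import *
for i in range(2):
    d,T,s=cam("wrist");
    P=cloud(d,T);m=wing(P,d["img"])
cv2.imwrite("pics/w21.png",np.clip(d["img"]*2.2,0,255).astype(np.uint8))
E
```

```text
t 25.40 tilt 0.203  r 99.9  ex 0.8  y -0.8  a -1.050  z.y 0.007 | th_tcp 0.1955 | Fex 0.49 Fy 0.21 Fn 0.25 w 49.6 q [-0.84  0.53  1.23  2.11 -0.86  0.84 -1.49]
torque in tool [-0.19 -0.08  0.01]
wing 1288 med [-14.8  -4.3  84.1] rmax [68.7 86.  87.5] th med 0.173
end 1126 r 85.9 rect(ex,y) ((-0.0005192756652832031, -1.2860221862792969), (12.011270523071289, 29.763641357421875), 32.6351203918457) theta 0.19444876784852816
wing 1316 med [-14.7  -4.4  83.9] rmax [68.1 85.9 87.5] th med 0.172
end 1139 r 85.9 rect(ex,y) ((-0.0003304481506347656, -0.9648170471191406), (11.969930648803711, 30.16468620300293), 32.7452392578125) theta 0.19688064665963986
```

View pics/w21.png

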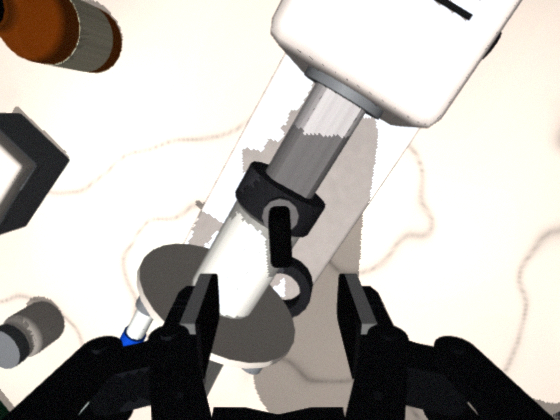

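After release the collar reads 0.196 and the wing's long side is at −57.3°, which is screw = 2.00. One second's wait, then a last check.

Call:
carry_out --series '[[[0, 0, -1, 0, 0, 0, 5], [0, 0, -2, 0, 0, 0, 5], [0, 0, -2, 0, 0, 0, 5], [0, 0, -2, 0, 0, 0, 5], [0, 0, -2, 0, 0, 0, 5]]]'

```text
clock: 25.92
eef_pos: [488.2, -0.6, 245.3]
tool_rot: [-2.964, -0.093, -0.823]
force: [0.6, -0.3, -0.4]
width: 50.1
```

Call:
carry_out --series '[[[0, 0, 0, 0, 0, 0, 5], [0, 0, 0, 0, 0, 0, 5], [0, 0, 0, 0, 0, 0, 5], [0, 0, 0, 0, 0, 0, 5], [0, 0, 0, 0, 0, 0, 5]]]'

```text
clock: 26.33
eef_pos: [488.5, -1.0, 246.0]
tool_rot: [-2.964, -0.094, -0.823]
force: [-0.3, 0.1, -0.4]
width: 50.2
```

```bash
python3 pose.py;python3 - <<'E'
from wing import *
d,T,s=cam("wrist");P=cloud(d,T);m=wing(P,d["img"])
d,T,s=cam("top");cv2.imwrite("pics/top22.png",np.clip(d["img"]*1.6,0,255).astype(np.uint8))
E
```

```text
t 26.33 tilt 0.201  r 118.6  ex -0.3  y -0.9  a -1.051  z.y 0.006 | th_tcp 0.2032 | Fex -0.31 Fy 0.13 Fn -0.35 w 50.2 q [-0.87  0.5   1.26  2.09 -0.8   0.87 -1.55]
torque in tool [-0.2  -0.14  0.  ]
wing 1077 med [-15.   -4.1  84. ] rmax [69.  86.  87.5] th med 0.175
end 949 r 86.0 rect(ex,y) ((-0.0005404949188232422, -1.1558027267456055), (12.004871368408203, 29.40721893310547), 32.746822357177734) theta 0.1950218395717544
```

View pics/top22.png

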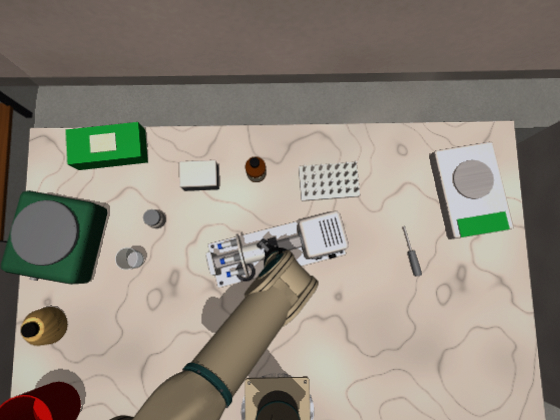

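The top view shows everything else where it was: driver (413,250), rack (330,180), bottle (255,168), tip box (198,174), jar (153,218), beaker (130,257), spare ring (246,270). The screw has stayed at 2.00 and the collar at 0.195.

```bash
python3 -c "
from cell import finish_job
print(finish_job())"
```

```text
the job is handed in; nothing more can be done
None
```

The collar is square on the flat, the screw is fully home, and the job was handed in at about 26 s of the 72 s allowed.

**What I did:**
- I pushed the collar round from 0.82 and ran the screw in to 0.70.
- I felt both edges of the flat with the wing loosely caged between the fingers. The side force rose from about 1 N to 3 N at −0.21 and at +0.60.
- I set the collar to 0.198, gripped the wing and turned it clockwise. The torque jumped from 0.27 to 1.55 N m at the hard stop, and I then eased off and let go.

**Last checks:** About 1.5 s after letting go, vision gave the collar at 0.195 and the screw at 2.00, with no back-off. The gripper was clear of the wing, and nothing else had moved in the top view.

**What disagreed:**
- **Flat angle:** by feel the flat faces about 0.195, and by depth 0.205 to 0.225. That is at most about 0.03 rad askew.
- **Finger length:** the fingertips turned out to end about 35 to 40 mm short of the reported TCP. My first push missed the wing because of this, and I corrected for it by camera.
- **Nose pressure:** I had no direct reading of the nose's pressure on the shaft, so the tight seat rests on the torque step and the final angles.

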